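# Load, dock and pin an autosampler tray

### The job

Load every small dropper bottle on the bench into the grey sample tray, upright, one to a pocket, then slide the loaded tray along the bench into the autosampler's dock until it is fully home. Lock it there by pushing the steel pin from its stand down through the bracket's hole and the tray's ear until its collar rests on the bracket, and last of all throw the run lever fully over to on. Leave the other things on the bench where they are.

Things in the scene. Friction and masses are not known exactly. Their poses are not given: they have to be found in the camera images.
- bottle1: upright amber dropper bottle with narrow white cap, 40 to 85 g, with a thick heavy base: body 36 diameter, 28 high, shoulder sloping in to height 36, then a cylindrical cap 18 diameter up to 64, by which it can be taken. Origin at the centre of its underside, z up. All six are alike; some are absent in a run
- bottle2: upright amber dropper bottle with narrow white cap, 40 to 85 g, with a thick heavy base: body 36 diameter, 28 high, shoulder sloping in to height 36, then a cylindrical cap 18 diameter up to 64, by which it can be taken. Origin at the centre of its underside, z up. All six are alike; some are absent in a run
- bottle3: upright amber dropper bottle with narrow white cap, 40 to 85 g, with a thick heavy base: body 36 diameter, 28 high, shoulder sloping in to height 36, then a cylindrical cap 18 diameter up to 64, by which it can be taken. Origin at the centre of its underside, z up. All six are alike; some are absent in a run
- bottle4: upright amber dropper bottle with narrow white cap, 40 to 85 g, with a thick heavy base: body 36 diameter, 28 high, shoulder sloping in to height 36, then a cylindrical cap 18 diameter up to 64, by which it can be taken. Origin at the centre of its underside, z up. All six are alike; some are absent in a run
- bottle5: upright amber dropper bottle with narrow white cap, 40 to 85 g, with a thick heavy base: body 36 diameter, 28 high, shoulder sloping in to height 36, then a cylindrical cap 18 diameter up to 64, by which it can be taken. Origin at the centre of its underside, z up. All six are alike; some are absent in a run
- bottle6: upright amber dropper bottle with narrow white cap, 40 to 85 g, with a thick heavy base: body 36 diameter, 28 high, shoulder sloping in to height 36, then a cylindrical cap 18 diameter up to 64, by which it can be taken. Origin at the centre of its underside, z up. All six are alike; some are absent in a run
- tray: loose grey plastic tray, about 0.45 kg, flat on the bench, to be pushed or dragged along it. Origin at the underside centre of its pocket block, z up; the +x end enters the dock first. Block 148 (x) by 100 (y) by 30 high; 6 thick flanges along both long sides make it 124 wide; in front (-x) a 6 thick plate reaches to x = -140, with the grip fin and, at its -y side, the pin ear
- tray_hole (a point): centre of the vertical 15 diameter hole in the tray's steel ear (36 square, 8 thick), at the ear's upper face, 8 above the bench; at x = -118, y = -66 of the tray, axes as the tray's
- tray_pockets (a point): middle of the tray's pocket block at floor height, 4 above the bench, axes as the tray's. Six open square pockets 44 wide, 4 walls between them, centred at x = -48, 0, 48 and y = -24, 24 from here; outer walls reach 26 above this floor, dividers 22
- tray_fin (a point): middle of the top edge of the tray's upright grip fin, 62 above the bench, at x = -118, y = 0 of the tray; axes as the tray's. The fin is 12 thick in x, 50 wide in y; 38 free to the pocket block behind it
- dock: low aluminium tray dock of a white bench autosampler, fixed. Its origin and axes are where the tray's lie when the tray is fully home against the back stop; the tray enters along +x, sliding on the bench. Behind the stop, from x = 87, stands the instrument, 155 high, 190 wide. A plinth 30 high on the -y side (x = -12 to 72, y = -155 to -75) carries the lever
- dock_mouth (a point): middle of the dock's open mouth at bench height, x = -90 of the dock, axes as the dock's. Here the rails flare to about 160 apart, narrowing to 127.6 at dock x = -50 and straight to the back stop at x = 74; lips 10 to 16 above the bench reach in over the tray's flanges to 107.6 apart, from dock x = -50 on
- dock_hole (a point): centre of the vertical 15 diameter hole in the dock's steel bracket (6 thick), at its upper face, 24 above the bench, at x = -118, y = -66 of the dock; with the tray home, the ear's hole lies straight below it
- pin: loose steel locking pin, 50 g, upright at first in a fixed white block 50 x 50 x 30 high with a 15 hole, its collar resting on the block. Origin at the centre of the underside of its collar, z up. Shank 9 diameter, 23 long below the origin, tapered tip; collar 26 diameter, 4 thick; round grip 16 diameter from 4 to 36 above the origin. With the pin in, the collar rests on the bracket
- pin_tip (a point): lower end of the pin's shank, 23 below the pin's origin
- lever (a joint): run lever on the dock's plinth, rad: 0 = off, leaning to the dock's -x (out of the mouth); 1.0 = on, fully over to the dock's +x. It stays where it is left; about 1 N at the ball moves it. It turns about an axis along the dock's y through (30, -120) at height 52; the ball is 80 from that axis, leaning 0.5 rad to -x at 0 and 0.5 rad to +x at 1.0
- lever_tip (a point): centre of the lever's black ball, 26 diameter, about 122 above the bench at either end of its swing and 132 midway
- beaker: bystander: small clear beaker, 56 diameter, 70 high
- reagent: bystander: big amber reagent bottle, 72 diameter, 140 high
- wash: bystander: white wash bottle, 64 diameter, 170 high
- tub: bystander: clear open tub, 100 x 80 x 50
- spatula: bystander: thin steel lab spatula lying flat, 150 long
- jar: bystander: white ceramic crucible cup, 60 diameter, 60 high
- marker: bystander: black marker pen lying down, 132 long, 12 thick
Not all that is in view belongs to the job. What is shaped like the bottle6 but green is not meant.

How it is judged:
On the way, in this order (a step that is already met when the one before it is completed fails the run):
1. every bottle present stands upright in a pocket of the tray while the tray is still outside the dock (x of bottle1 in the frame of tray between -0.07 and 0.07 m and y of bottle1 in the frame of tray between -0.046 and 0.046 m and z of bottle1 in the frame of tray between -0.002 and 0.012 m and angle between each of bottle1, bottle2, bottle3, bottle4, bottle5, bottle6's own z axis and vertical below 0.2 rad and x of bottle2 in the frame of tray between -0.07 and 0.07 m and y of bottle2 in the frame of tray between -0.046 and 0.046 m and z of bottle2 in the frame of tray between -0.002 and 0.012 m and x of bottle3 in the frame of tray between -0.07 and 0.07 m and y of bottle3 in the frame of tray between -0.046 and 0.046 m and z of bottle3 in the frame of tray between -0.002 and 0.012 m and x of bottle4 in the frame of tray between -0.07 and 0.07 m and y of bottle4 in the frame of tray between -0.046 and 0.046 m and z of bottle4 in the frame of tray between -0.002 and 0.012 m and x of bottle5 in the frame of tray between -0.07 and 0.07 m and y of bottle5 in the frame of tray between -0.046 and 0.046 m and z of bottle5 in the frame of tray between -0.002 and 0.012 m and x of bottle6 in the frame of tray between -0.07 and 0.07 m and y of bottle6 in the frame of tray between -0.046 and 0.046 m and z of bottle6 in the frame of tray between -0.002 and 0.012 m and x of tray in the frame of dock below -0.12 m), for 0.2 s.
2. the tray is fully home in the dock (x of tray in the frame of dock between -0.005 and 0.004 m and y of tray in the frame of dock between -0.005 and 0.005 m and z of tray in the frame of dock between -0.004 and 0.004 m and angle between the x axis of tray and the x axis of dock, either way round below 0.06 rad), for 0.2 s.
3. the pin is down through the bracket's hole and the tray's ear (horizontal distance between pin_tip and tray_hole below 0.0065 m and horizontal distance between pin_tip and dock_hole below 0.0065 m and z of pin_tip in the frame of tray below 0.005 m and angle between pin's own z axis and vertical below 0.15 rad), for 0.2 s.
4. the run lever is on (value of joint lever above 0.85 rad), for 0.2 s.
At the end, for the whole second after the job is handed in: every bottle present upright (0.2 rad) on a tray pocket's floor; tray within 5 mm and 0.06 rad of home; pin upright, its tip within 5 mm of the bench and 6.5 mm of both holes' axes; lever past 0.85 rad; all released and at rest; bystanders not moved over 40 mm (all of step 2 and all of step 3 and x of bottle1 in the frame of tray between -0.07 and 0.07 m and y of bottle1 in the frame of tray between -0.046 and 0.046 m and z of bottle1 in the frame of tray between -0.002 and 0.012 m and angle between each of bottle1, bottle2, bottle3, bottle4, bottle5, bottle6's own z axis and vertical below 0.2 rad and x of bottle2 in the frame of tray between -0.07 and 0.07 m and y of bottle2 in the frame of tray between -0.046 and 0.046 m and z of bottle2 in the frame of tray between -0.002 and 0.012 m and x of bottle3 in the frame of tray between -0.07 and 0.07 m and y of bottle3 in the frame of tray between -0.046 and 0.046 m and z of bottle3 in the frame of tray between -0.002 and 0.012 m and x of bottle4 in the frame of tray between -0.07 and 0.07 m and y of bottle4 in the frame of tray between -0.046 and 0.046 m and z of bottle4 in the frame of tray between -0.002 and 0.012 m and x of bottle5 in the frame of tray between -0.07 and 0.07 m and y of bottle5 in the frame of tray between -0.046 and 0.046 m and z of bottle5 in the frame of tray between -0.002 and 0.012 m and x of bottle6 in the frame of tray between -0.07 and 0.07 m and y of bottle6 in the frame of tray between -0.046 and 0.046 m and z of bottle6 in the frame of tray between -0.002 and 0.012 m and value of joint lever above 0.85 rad and linear speed of each of tray, pin below 0.02 m/s); the robot touches nothing.
It fails at once if a bystander is moved more than 40 mm (distance of any of beaker, reagent, wash, tub, spatula, jar, marker from where it was at the start of the episode above 0.04 m).
Of bottle1, bottle2, bottle3, bottle4, bottle5, bottle6 only 4 to 6 are there at a start; the rules pass over those that are not, and their reading is None.
At some moment in a run one of bottle1, bottle2, bottle3, bottle4, bottle5, bottle6 may be knocked a few centimetres aside while the robot is not near it.
It also fails if it takes over 210 s, if anything falls off the work surface, if the arm or the gripper's body presses on something with over 40 N, if the wrist force passes 120 N, or if a joint passes its speed limit or range.

### The arm

A 6-joint arm with a two-finger parallel gripper is mounted at the origin on the work surface. World frame = base frame: x ahead of the robot, y to its left, z up, the work surface at z = 0. Lengths are in m, angles in rad, forces in N, time in s.
With the tool pointing down it reaches from about 0.3 to 0.775 m from the base axis. Payload 14.6 kg.
Tool frame: the origin (TCP) lies on the centre line of the jaws, within the pads' length; the fingertips stand 19 mm ahead of it and the grasp point (between the pads) is the TCP; z points along the fingers, y is the line along which they close (so a half turn about z gives the same grasp; the last joint's range is limited). The gripper opens to 94 mm and grips with 3 to 60 N. Pads are 16 mm wide; open, the fingers measure 119 mm over their backs; the gripper's body (75 mm by 177 mm) begins 78 mm behind the grasp point.
Start: joints at [1.218, 0.3, 1.521, -0, 1.321, -0.067], TCP at [0.155, 0.528, 0.224] pointing down, gripper open.
Joint ranges: [-3.03, 3.03], [-0.79, 2.21], [0.23, 2.52], [-1.04, 4.18], [0, 3.07], [-2.55, 2.55]. Speed limits (rad/s): [2.22, 2.22, 2.57, 3.14, 3.14, 3.14].

### API

Orientations are given as [roll, pitch, yaw] about the fixed x, y, z axes, in that order (R = Rz(yaw) Ry(pitch) Rx(roll)).
In Python, from station import get_obs, camera, workorder gives the robot as it stands.
- The arm moves only by the tool play_rows, never from a script. Its argument "motion" is a list that holds one entry, the list of rows, each a list of 7 numbers: the shift along the tool's x, y, z as a fraction of full scale, then the turn, a rotation vector about the tool's x, y, z as a fraction of full scale, then the opening, from -1 (shut) to 1 (fully open). In form: [[[x, y, z, ax, ay, az, grip], ...]]. A call has 1 to 10 rows; each row is the pose to reach, as a shift and turn from the pose commanded when the call began, along the tool's axes at that moment, turning the shorter way round; what a row does not reach only later rows make up. Full scale, the value 1, is 0.25 m for a shift and 2 pi rad for a turn. A row lasts 1/10 s, in which the tool goes at most 50 mm and 8.59 degrees, less where a joint would pass 70% of its speed; a pose out of reach is approached as far as the arm can. A call with a number of a shift or a turn outside -1 to 1 is refused whole. A call with a gripper value outside its range is refused whole. The fingers move at their own pace and stop on an object; "grip_force" is the grip in N (left out, the last holds). Time passes only in rows, so rows that repeat a pose let the fingers close. It gives the time, the measured TCP pose, the force, the opening and the grip force at its end, in the units of the state.
- get_obs(): the state, without advancing time (a new reading comes with each control period).
- camera(name): name is "scene" or "top"; returns a dict with "frame" (420x560x3 uint8, red, green, blue), "z_map" (420x560 float32, m along the optical axis (not along the pixel's ray), 0 where there is no reading), "camera_matrix" (3x3 intrinsics, pixels), "D" ([k1, k2, p1, p2, k3] as OpenCV has them; the pictures are not rectified), "T" (4x4, takes a point from camera to world coordinates). Camera axes: x right, y up, looking along -z (the intrinsics and any distortion apply to the point x, -y, -z); pixel columns grow to the right and rows downward; lengths in m; the calibration is good to about 2 mm. A picture is of the moment at which its call begins.
- workorder.hand_in(): hands the job in; it is judged then, once.
The state is a dict: "time_s": time; "qpos": joint angles; "joint_vel": joint speeds; "tau": joint torques, N m; "ee_pos": TCP position; "eef_rot": TCP orientation; "force": force on the tool from outside, world axes, zero at the start; "moment": the same for the moment, N m; "grip_width": finger opening in m; "grip_force": force on a finger pad.
Only numpy, scipy, OpenCV 4.12 (cv2) and the standard library are available. Lean on these libraries where they do the work, as an engineer would, in place of code of your own. Each camera call takes 0.05 s, during which the arm holds its last target. There are 200 camera calls.

## Working session

There is one attempt and no reset: what is moved stays moved. The work goes in short steps, Python scripts to look and compute and a tool call to move; the robot and the scene stay as the last step left them, time stands still between calls to the robot, and variables do not carry over. Pictures are saved under pics/ and viewed, at most 14 in all, crops included, and the job is handed in when it is done.

Besides the shell and the picture viewer there is one more tool, called in YAML: its name, and indented under it one key for each argument. play_rows: Moves the arm, as the interface text tells. Its arguments: {"type":"object","properties":{"motion":{"type":"array"},"grip_force":{"type":"number"}},"required":["motion"]}

```bash
mkdir -p pics; ls; cat > h.py <<'E'
import numpy as np, cv2
from station import get_obs, camera, workorder
def shot(name,fn=None):
    c=camera(name)
    if fn: cv2.imwrite('pics/'+fn, cv2.cvtColor(c['frame'],cv2.COLOR_RGB2BGR))
    np.savez('last_%s.npz'%name,**c)
    return c
def ray(c,uv):
    n=cv2.undistortPoints(np.array(uv,float).reshape(-1,1,2),np.array(c['camera_matrix'],float),np.array(c['D'],float)).reshape(-1,2)
    d=np.c_[n[:,0],-n[:,1],-np.ones(len(n))]
    T=np.array(c['T']); return T[:3,3], d@T[:3,:3].T, d
def onplane(c,uv,z):
    o,d,_=ray(c,uv); return o+d*((z-o[2])/d[:,2])[:,None]
def cloud(c):
    H,W=c['z_map'].shape
    u,v=np.meshgrid(np.arange(W),np.arange(H))
    o,d,_=ray(c,np.c_[u.ravel(),v.ravel()])
    return (o+d*c['z_map'].ravel()[:,None]).reshape(H,W,3)
E
python3 - <<'E'
from h import *
for n in('scene','top'):
    c=shot(n,n+'0.png'); print(n,np.round(c['T'],3).tolist(),c['camera_matrix'].tolist())
o=get_obs();print(o)
E
```

```text
pics
scene [[-0.087, -0.645, 0.759, 1.444], [0.996, -0.044, 0.076, 0.142], [-0.016, 0.763, 0.646, 0.849], [0.0, 0.0, 0.0, 1.0]] [[476.26235646364546, 0.0, 285.85672813937697], [0.0, 476.26235646364546, 206.2131741140229], [0.0, 0.0, 1.0]]
top [[-0.003, 0.982, -0.189, 0.32], [-1.0, -0.005, -0.012, 0.054], [-0.012, 0.189, 0.982, 1.256], [0.0, 0.0, 0.0, 1.0]] [[418.49230219453244, 0.0, 275.67790539745334], [0.0, 418.49230219453244, 210.93964663429463], [0.0, 0.0, 1.0]]
{'time_s': 0.1, 'qpos': array([ 1.21839432e+00,  3.00371008e-01,  1.52153740e+00,  1.36991646e-05,
        1.32069968e+00, -6.65867477e-02]), 'joint_vel': array([-0.00048115, -0.00155767, -0.00166261,  0.00028385,  0.00028074,
        0.00014078]), 'tau': array([-8.34793736e-04, -5.32652271e+01, -3.53282154e+01,  7.08440691e-02,
        2.35198403e-02, -1.28805954e-05]), 'ee_pos': array([0.15498211, 0.52747949, 0.2239597 ]), 'eef_rot': array([-3.14058035e+00, -8.08048508e-05,  2.85577395e+00]), 'force': array([-0.5811595 , -0.08200448,  0.05257951]), 'moment': array([-0.01701471, -0.0551387 , -0.02858012]), 'grip_force': 0.0, 'grip_width': 0.09416712728636988}
```

View pics/scene0.png

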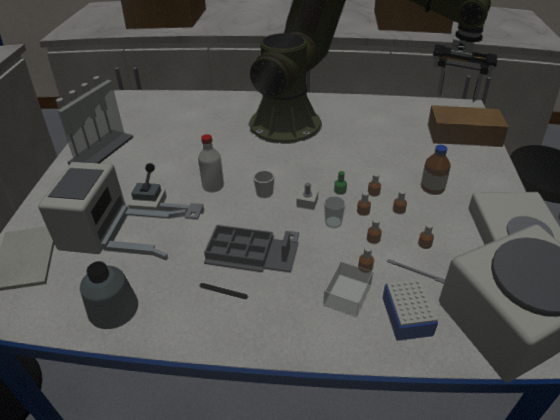

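View pics/top0.png

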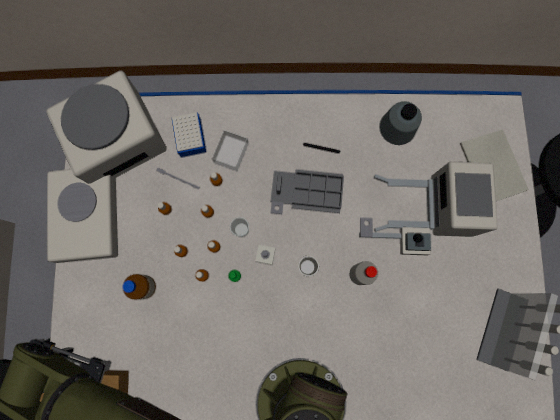

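The scene view shows six amber bottles (top view at about (216,179), (164,208), (207,211), (213,246), (181,251), (202,275)). The green decoy is at (235,276), the pin stand at (265,255), the tray at (308,190), the dock on the right with its mouth at about u=380, and the lever at (418,240).

```bash
python3 - <<'E'
from h import *
C={n:dict(np.load(f'last_{n}.npz')) for n in('top','scene')}
P={n:cloud(C[n]) for n in C}
t=P['top']
print('bench z', [np.round(np.percentile(P[n][200:300,150:250,2],[5,50]),4) for n in C])
def sel(n,x0,x1,y0,y1,z0,z1):
    p=P[n]; return (p[...,0]>x0)&(p[...,0]<x1)&(p[...,1]>y0)&(p[...,1]<y1)&(p[...,2]>z0)&(p[...,2]<z1)
for n in C:
    m=sel(n,0.2,0.85,-0.6,0.5,0.052,0.075).astype(np.uint8)
    k,l,s,c=cv2.connectedComponentsWithStats(m)
    for i in range(1,k):
        if s[i,4]<8: continue
        q=P[n][l==i]; print(n,c[i].round(1),s[i,4],q.mean(0).round(4),q.min(0).round(3),q.max(0).round(3), C[n]['frame'][l==i].mean(0).astype(int))
# tray rows
for n in C:
    for z0,z1 in((0.025,0.036),(0.003,0.012)):
        m=sel(n,0.3,0.8,-0.5,0.2,z0,z1).astype(np.uint8)
        k,l,s,c=cv2.connectedComponentsWithStats(m)
        for i in range(1,k):
            if s[i,4]<60: continue
            q=P[n][l==i]; r=cv2.minAreaRect(q[:,:2].astype(np.float32)); print(n,z0,c[i].round(0),s[i,4],np.round(r[0],4),np.round(r[1],3),round(r[2],1),q[:,2].mean().round(4))
E
```

```text
bench z [array([-0.0031,  0.0012]), array([-0.0036, -0.0001])]
top [395.4 130. ] 163 [ 0.7981 -0.2962  0.0636] [ 0.776 -0.362  0.052] [ 0.85  -0.265  0.075] [31 33 33]
top [187.  132.7] 861 [0.7958 0.338  0.0579] [0.736 0.288 0.052] [0.85  0.387 0.068] [147 144 140]
top [148.  151.9] 124 [0.7338 0.4534 0.0636] [0.704 0.413 0.052] [0.777 0.5   0.075] [34 33 31]
top [442.3 208. ] 241 [ 0.5565 -0.4204  0.0639] [ 0.478 -0.526  0.052] [ 0.67  -0.403  0.075] [46 45 43]
top [213.5 176. ] 33 [0.6564 0.2518 0.0629] [0.649 0.244 0.052] [0.665 0.259 0.072] [127 121 113]
top [278.6 182.1] 72 [0.6367 0.0589 0.0626] [0.613 0.052 0.053] [0.661 0.067 0.067] [78 78 80]
top [160.9 204.7] 37 [0.5704 0.4052 0.0632] [0.563 0.398 0.052] [0.579 0.414 0.07 ] [132 126 118]
top [204.2 207.8] 34 [0.5602 0.2764 0.0641] [0.552 0.268 0.056] [0.569 0.286 0.071] [145 140 131]
top [238.2 224.9] 97 [0.5088 0.1758 0.0669] [0.479 0.147 0.053] [0.532 0.199 0.074] [130 131 128]
top [418.7 241.8] 318 [ 0.4581 -0.3459  0.0569] [ 0.434 -0.381  0.052] [ 0.487 -0.311  0.069] [66 72 74]
top [210.9 244.1] 35 [0.4539 0.254  0.06
[... 4230 characters left out ...]
25 [334. 300.] 66 [0.7888 0.1772] [0.047 0.005] 68.3 0.0308
scene 0.003 [176. 215.] 61 [ 0.513  -0.2539] [0.018 0.071] 31.6 0.0076
scene 0.003 [120. 226.] 69 [ 0.572  -0.3953] [0.02  0.105] 78.1 0.0078
scene 0.003 [263. 257.] 963 [ 0.6185 -0.0287] [0.219 0.148] 85.4 0.0057
scene 0.003 [242. 236.] 62 [ 0.5827 -0.0617] [0.037 0.025] 67.4 0.0063
scene 0.003 [260. 238.] 60 [ 0.5866 -0.0102] [0.025 0.037] 18.9 0.0065
scene 0.003 [218. 247.] 67 [ 0.6261 -0.1109] [0.041 0.022] 87.5 0.0067
scene 0.003 [122. 252.] 226 [ 0.6612 -0.3669] [0.022 0.266] 0.1 0.0079
scene 0.003 [255. 252.] 68 [ 0.6388 -0.0182] [0.038 0.028] 87.2 0.0062
scene 0.003 [223. 291.] 211 [ 0.7617 -0.0755] [0.12  0.015] 75.6 0.0085
```

```bash
python3 - <<'E'
from h import *
a=cv2.imread('pics/top0.png'); 
b=cv2.resize(a[140:300,260:500],None,fx=3.3,fy=3.3,interpolation=cv2.INTER_CUBIC); cv2.imwrite('pics/c1.png',b)
a=cv2.imread('pics/scene0.png')
b=cv2.resize(a[140:290,40:310],None,fx=2.9,fy=2.9,interpolation=cv2.INTER_CUBIC); cv2.imwrite('pics/c2.png',b)
E
```

```text
(no output)
```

View pics/c1.png

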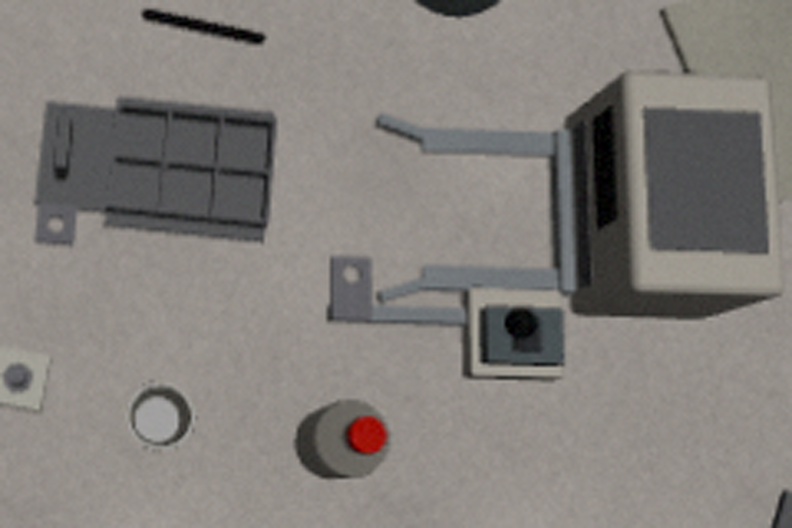

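View pics/c2.png

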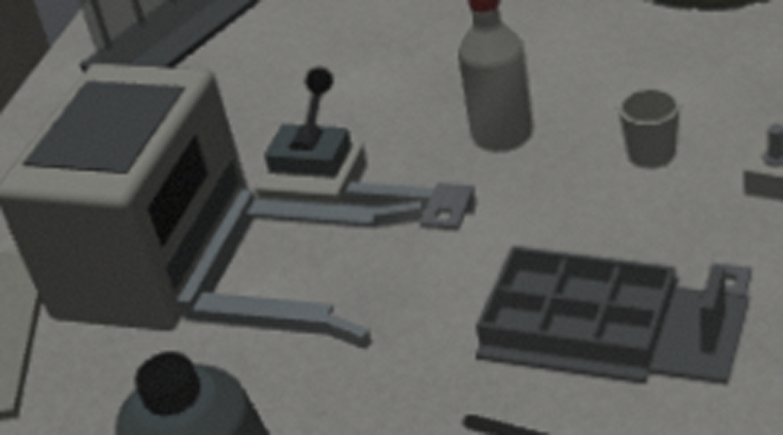

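The crops show the tray hole at about (277,208) and the dock bracket hole at about (366.5,223) in top-view pixels. The lever leans towards the mouth, and the tray lies about 7° off the dock axis.

```bash
python3 - <<'E'
from h import *
C={n:dict(np.load(f'last_{n}.npz')) for n in('top','scene')}
P={n:cloud(C[n]) for n in C}
print('trayhole',onplane(C['top'],[[277,207.9]],.008).round(4), onplane(C['scene'],[[40+732/2.9,140+283/2.9]],.008).round(4))
print('dockhole',onplane(C['top'],[[260+351/3.3,140+273/3.3]],.024).round(4), onplane(C['scene'],[[40+446/2.9,140+214/2.9]],.024).round(4))
print('ball',onplane(C['top'],[[260+521/3.3,140+323/3.3]],.122).round(4), onplane(C['scene'],[[40+319/2.9,140+80/2.9]],.122).round(4))
print('pin',onplane(C['top'],[[260+16/3.3,140+376/3.3]],.066).round(4))
def crop(n,x0,x1,y0,y1,z0,z1):
    p=P[n].reshape(-1,3); k=(p[:,0]>x0)&(p[:,0]<x1)&(p[:,1]>y0)&(p[:,1]<y1)&(p[:,2]>z0)&(p[:,2]<z1); return p[k]
def rect(q): 
    r=cv2.minAreaRect(q[:,:2].astype(np.float32)); return np.round(r[0],4),np.round(r[1],4),round(r[2],2)
for n in C: print('block',n,rect(crop(n,.5,.75,-.16,.03,.024,.034)))
for n in C: print('traylow',n,rect(crop(n,.53,.72,-.18,.12,.004,.012)))
for n in C: print('fin',n,rect(crop(n,.58,.68,.03,.09,.05,.07)))
for n in C: print('bracket',n,rect(crop(n,.44,.56,-.225,-.15,.015,.032)))
# rails outer/inner edges vs world y
for n in C:
  for y in np.arange(-.4,-.2,.02):
    q=crop(n,.44,.72,y-.01,y+.01,.009,.022)
    a=q[q[:,0]<.59,0]; b=q[q[:,0]>.59,0]
    f=lambda s:(len(s),*np.percentile(s,[3,97]).round(4)) if len(s)>4 else 0
    print(n,round(y,2),f(a),f(b))
q=crop('top',.5,.7,-.47,-.38,.12,.17); print('instr',rect(crop('top',.45,.75,-.75,-.35,.145,.17)))
E
```

```text
trayhole [[0.57   0.0644 0.008 ]] [[0.578  0.0699 0.008 ]]
dockhole [[ 0.5203 -0.2024  0.024 ]] [[ 0.523  -0.1972  0.024 ]]
ball [[ 0.4614 -0.3225  0.122 ]] [[ 0.4557 -0.3206  0.122 ]]
pin [[0.4251 0.0989 0.066 ]]
block top (array([ 0.6251, -0.0586]), array([0.1486, 0.1017]), 83.23)
block scene (array([ 0.6231, -0.0597]), array([0.148 , 0.1058]), 83.53)
traylow top (array([ 0.625 , -0.0301]), array([0.1899, 0.2999]), 0.0)
traylow scene (array([ 0.6267, -0.0459]), array([0.2565, 0.1546]), 89.08)
fin top (array([0.6376, 0.059 ]), array([0.012 , 0.0486]), 83.74)
fin scene (array([0.6364, 0.0569]), array([0.0125, 0.0526]), 83.68)
bracket top (array([ 0.5091, -0.2037]), array([0.0423, 0.0587]), 89.96)
bracket scene (array([ 0.5082, -0.2011]), array([0.0624, 0.0422]), 3.52)
top -0.4 (47, np.float64(0.4887), np.float64(0.5875)) (44, np.float64(0.595), np.float64(0.6533))
top -0.38 (39, np.float64(0.5073), np.float64(0.526)) (49, np.float64(0.6318), np.float64(0.6539))
top -0.36 (39, np.float64(0.5102), np.float64(0.5256)) (43, np.float64(0.6338), np.float64(0.6537))
top -0.34 (40, np.float6
[... 962 characters left out ...]
.5024), np.float64(0.5276)) (56, np.float64(0.6348), np.float64(0.6585))
scene -0.32 (56, np.float64(0.503), np.float64(0.5286)) (60, np.float64(0.6349), np.float64(0.6585))
scene -0.3 (117, np.float64(0.4457), np.float64(0.5278)) (61, np.float64(0.636), np.float64(0.6602))
scene -0.28 (81, np.float64(0.4753), np.float64(0.5304)) (60, np.float64(0.637), np.float64(0.66))
scene -0.26 (72, np.float64(0.4768), np.float64(0.5169)) (39, np.float64(0.6526), np.float64(0.6668))
scene -0.24 (70, np.float64(0.4778), np.float64(0.5115)) (28, np.float64(0.66), np.float64(0.6714))
scene -0.22 (38, np.float64(0.4787), np.float64(0.5341)) 0
instr (array([ 0.5756, -0.473 ]), array([0.1304, 0.1922]), 87.96)
```

play_rows:
  motion:
    - [[-0.9,-0.6,0,0,0,-0.0455,-0.1],[-0.9,-0.6,0,0,0,-0.0455,-0.1],[-0.9,-0.6,0,0,0,-0.0455,-0.1],[-0.9,-0.6,0,0,0,-0.0455,-0.1],[-0.9,-0.6,0,0,0,-0.0455,-0.1],[-0.9,-0.6,0,0,0,-0.0455,-0.1],[-0.9,-0.6,0,0,0,-0.0455,-0.1],[-0.9,-0.6,0,0,0,-0.0455,-0.1],[-0.9,-0.6,0,0,0,-0.0455,-0.1]]
  grip_force: 15

```text
time_s: 1.0
ee_pos: [0.3281, 0.321, 0.2243]
eef_rot: [-3.142, -0.0, -3.141]
force: [-0.5, -0.8, -0.3]
grip_width: 0.0427
grip_force: 0.0
```

play_rows:
  motion:
    - [[-0.162,-0.14,0.2,0,0,0,-0.1],[-0.162,-0.14,0.4,0,0,0,-0.1],[-0.162,-0.14,0.4,0,0,0,-0.1],[-0.162,-0.14,0.52,0,0,0,-0.1],[-0.162,-0.14,0.62,0,0,0,-0.1],[-0.162,-0.14,0.662,0,0,0,-0.1],[-0.162,-0.14,0.662,0,0,0,-0.1],[-0.162,-0.14,0.662,0,0,0,-1],[-0.162,-0.14,0.662,0,0,0,-1],[-0.162,-0.14,0.662,0,0,0,-1]]

```text
time_s: 2.0
ee_pos: [0.3695, 0.2857, 0.0599]
eef_rot: [3.141, 0.001, -3.141]
force: [0.3, 1.5, 0.6]
grip_width: 0.0217
grip_force: 0.2
```

play_rows:
  motion:
    - [[0,0,0,0,0,0,-1],[0,0,0,0,0,0,-1],[0,0,-0.1,0,0,0,-1],[0,0,-0.25,0,0,0,-1],[0,0,-0.4,0,0,0,-1],[0,0,-0.4,0,0,0,-1],[-0.15,-0.1,-0.4,0,0,0,-1],[-0.3,-0.25,-0.4,0,0,0,-1],[-0.45,-0.4,-0.4,0,0,0,-1],[-0.55,-0.5,-0.4,0,0,0,-1]]

```text
time_s: 3.0
ee_pos: [0.5078, 0.1583, 0.158]
eef_rot: [-3.141, -0.001, 3.141]
force: [-0.9, 0.3, -0.1]
grip_width: 0.0175
grip_force: 15.0
```

play_rows:
  motion:
    - [[-0.1,-0.2,0,0,0,0,-1],[-0.2,-0.4,0,0,0,0,-1],[-0.3,-0.6,0,0,0,0,-1],[-0.356,-0.8,0,0,0,0,-1],[-0.356,-0.93,0,0,0,0,-1],[-0.356,-1,0,0,0,0,-1],[-0.356,-1,0,0,0,0,-1],[-0.356,-1,0,0,0,0,-1]]

```text
time_s: 3.8
ee_pos: [0.5954, -0.0893, 0.1581]
eef_rot: [3.141, -0.001, 3.141]
force: [0.0, 0.5, -0.5]
grip_width: 0.0177
grip_force: 15.0
```

```bash
python3 - <<'E'
from h import *
print(get_obs()['ee_pos'])
c=shot('scene','s1.png'); a=cv2.imread('pics/s1.png'); cv2.imwrite('pics/s1c.png',cv2.resize(a[130:290,180:460],None,fx=2.8,fy=2.8,interpolation=cv2.INTER_CUBIC))
E
```

```text
[ 0.59537924 -0.08925759  0.15810918]
```

View pics/s1c.png

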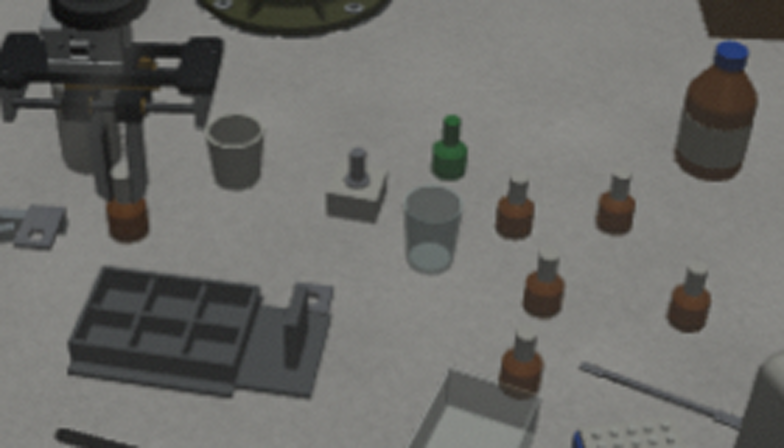

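The bottle hangs upright in the gripper and the other five are where they were. Next I place it in the near, dock-side pocket.

play_rows:
  motion:
    - [[0,-0.06,0,0,0,0,-1],[0,-0.06,0.1,0,0,0,-1],[0,-0.06,0.2,0,0,0,-1],[0,-0.06,0.27,0,0,0,-1],[0,-0.06,0.33,0,0,0,-1],[0,-0.06,0.36,0,0,0,-1],[0,-0.06,0.38,0,0,0,-1],[0,-0.06,0.38,0,0,0,-1],[0,-0.06,0.38,0,0,0,-0.3]]

```text
time_s: 4.75
ee_pos: [0.5961, -0.1047, 0.0647]
eef_rot: [-3.141, 0.001, -3.141]
force: [0.4, 0.9, 0.5]
grip_width: 0.0225
grip_force: 0.0
```

play_rows:
  motion:
    - [[0,0,0,0,0,0,-0.1],[0,0,0,0,0,0,-0.1],[0,0,0,0,0,0,-0.1],[0,0,0,0,0,0,-0.1],[0,0,-0.15,0,0,0,-0.1],[0,0,-0.3,0,0,0,-0.1],[0,0,-0.4,0,0,0,-0.1],[0,0,-0.4,0,0,0,-0.1]]

```text
time_s: 5.55
ee_pos: [0.597, -0.1049, 0.1679]
eef_rot: [-3.14, 0.006, -3.141]
force: [1.0, -0.4, -0.5]
grip_width: 0.0419
grip_force: 0.0
```

```bash
cat > look.py <<'E'
from h import *
C={n:shot(n) for n in('top','scene')}
for n in C:
    P=cloud(C[n]); m=((P[...,0]>.28)&(P[...,0]<.72)&(P[...,1]>-.45)&(P[...,1]<.45)&(P[...,2]>.055)&(P[...,2]<.075)).astype(np.uint8)
    k,l,s,c=cv2.connectedComponentsWithStats(m)
    for i in range(1,k):
        if 12<s[i,4]<110:
            q=P[l==i]; print(n,c[i].round(0),s[i,4],q.mean(0).round(4),C[n]['frame'][l==i].mean(0).astype(int))
E
python3 look.py
```

```text
top [213. 176.] 32 [0.6568 0.2521 0.0633] [156 150 140]
top [279. 182.] 71 [0.6366 0.059  0.0625] [94 94 96]
top [160. 205.] 32 [0.5704 0.4061 0.0648] [168 161 151]
top [204. 208.] 32 [0.5607 0.2764 0.0646] [175 169 158]
top [238. 225.] 92 [0.5083 0.1762 0.0672] [155 156 153]
top [211. 244.] 33 [0.4538 0.2543 0.0642] [171 163 151]
top [177. 249.] 37 [0.44   0.3513 0.0644] [161 155 145]
top [264. 253.] 25 [0.4281 0.1005 0.0664] [115 114 118]
top [299. 263.] 13 [0.3992 0.0024 0.0608] [172 169 163]
top [232. 275.] 35 [0.3671 0.1912 0.0638] [ 19 118  45]
top [147. 280.] 19 [0.3507 0.4341 0.0632] [72 64 52]
top [147. 293.] 27 [0.3143 0.4336 0.0661] [76 69 57]
scene [428. 173.] 78 [0.3516 0.4349 0.0646] [62 59 53]
scene [213. 173.] 85 [ 0.3939 -0.1659  0.0648] [63 63 61]
scene [263. 177.] 87 [ 0.3928 -0.0254  0.0577] [97 98 93]
scene [341. 174.] 31 [0.3681 0.1889 0.0607] [52 77 55]
scene [145. 187.] 70 [ 0.4621 -0.347   0.0606] [41 44 44]
scene [307. 186.] 33 [0.4296 0.0977 0.0614] [76 78 78]
scene [365. 194.] 36 [0.4554 0.2531 0.0605] [102 102  98]
scene [402. 192.] 35 [0.4411 0.3512 0.0609] [106 106 102]
scene [221. 223.] 50 [ 0.5957 -0.1039  0.0631] [99 99 95]
scene [376. 222.] 41 [0.5619 0.2762 0.0606] [106 106 102]
scene [428. 226.] 47 [0.5705 0.4051 0.0618] [109 109 104]
scene [285. 239.] 83 [0.6389 0.0569 0.06  ] [70 72 72]
scene [368. 249.] 51 [0.6603 0.2512 0.0626] [114 114 109]
```

play_rows:
  motion:
    - [[0.15,0.2,0,0,0,0,-0.1],[0.3,0.4,0,0,0,0,-0.1],[0.45,0.6,0,0,0,0,-0.1],[0.56,0.8,0,0,0,0,-0.1],[0.56,0.96,0,0,0,0,-0.1]]

```text
time_s: 6.15
ee_pos: [0.4623, 0.1065, 0.1627]
eef_rot: [-3.141, -0.002, 3.141]
force: [1.0, 0.2, 0.5]
grip_width: 0.0423
grip_force: 0.0
```

play_rows:
  motion:
    - [[0,0.2,0,0,0,0,-0.1],[0,0.4,0,0,0,0,-0.1],[0,0.47,0.05,0,0,0,-0.1],[0,0.47,0.2,0,0,0,-0.1],[0,0.47,0.3,0,0,0,-0.1],[0,0.47,0.38,0,0,0,-0.1],[0,0.47,0.42,0,0,0,-0.1],[0,0.47,0.42,0,0,0,-0.1],[0,0.47,0.42,0,0,0,-0.7],[0,0.47,0.42,0,0,0,-1]]

```text
time_s: 7.15
ee_pos: [0.4648, 0.2231, 0.0594]
eef_rot: [3.141, 0.0, -3.142]
force: [0.1, 0.2, -0.8]
grip_width: 0.0295
grip_force: 0.1
```

play_rows:
  motion:
    - [[0,0,0,0,0,0,-1],[0,0,0,0,0,0,-1],[0,0,0,0,0,0,-1],[0,0,-0.1,0,0,0,-1],[0,0,-0.25,0,0,0,-1],[0,0,-0.4,0,0,0,-1],[0,0,-0.4,0,0,0,-1]]

```text
time_s: 7.85
ee_pos: [0.4664, 0.2238, 0.1638]
eef_rot: [3.139, 0.007, -3.141]
force: [0.2, -0.4, -0.0]
grip_width: 0.0009
grip_force: 0.0
```

```bash
python3 look.py | grep scene; python3 -c "
from h import *
a=dict(np.load('last_scene.npz'))['frame'][...,::-1]; cv2.imwrite('pics/s2c.png',cv2.resize(a[130:290,180:460],None,fx=2.8,fy=2.8,interpolation=cv2.INTER_CUBIC))"
```

```text
scene [428. 173.] 77 [0.352  0.4348 0.0649] [60 56 51]
scene [263. 177.] 86 [ 0.393  -0.0254  0.0578] [95 96 91]
scene [341. 174.] 32 [0.3689 0.1889 0.0611] [47 73 51]
scene [144. 187.] 79 [ 0.4616 -0.3489  0.0606] [42 44 45]
scene [307. 185.] 28 [0.4291 0.0981 0.0623] [74 75 76]
scene [363. 194.] 37 [0.4535 0.2475 0.0605] [98 99 95]
scene [401. 193.] 37 [0.4419 0.351  0.0608] [101 101  96]
scene [221. 223.] 52 [ 0.5968 -0.1037  0.0638] [95 95 91]
scene [376. 222.] 42 [0.5625 0.2761 0.0611] [102 102  98]
scene [428. 226.] 48 [0.5706 0.4053 0.0616] [105 105 101]
scene [285. 240.] 85 [0.6393 0.0569 0.0599] [67 69 70]
scene [368. 249.] 52 [0.6601 0.2513 0.0621] [109 110 105]
```

View pics/s2c.png

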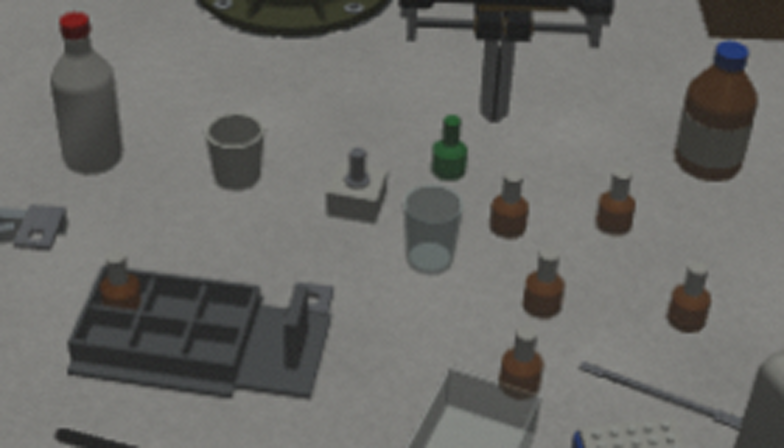

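The first bottle stands in its pocket. The missed one is still upright, nudged 6 mm to (0.453, 0.248).

play_rows:
  motion:
    - [[0.05,0.096,0,0,0,0,-0.1],[0.05,0.096,0,0,0,0,-0.1],[0.05,0.096,0,0,0,0,-0.1],[0.05,0.096,0.15,0,0,0,-0.1],[0.05,0.096,0.28,0,0,0,-0.1],[0.05,0.096,0.38,0,0,0,-0.1],[0.05,0.096,0.42,0,0,0,-0.1],[0.05,0.096,0.42,0,0,0,-0.1],[0.05,0.096,0.42,0,0,0,-0.7],[0.05,0.096,0.42,0,0,0,-1]]

```text
time_s: 8.95
ee_pos: [0.4528, 0.2473, 0.0552]
eef_rot: [3.141, 0.002, -3.142]
force: [-0.3, -0.3, -0.1]
grip_width: 0.0299
grip_force: 0.0
```

play_rows:
  motion:
    - [[0,0,0,0,0,0,-1],[0,0,0,0,0,0,-1],[0,0,0,0,0,0,-1],[0,0,-0.1,0,0,0,-1],[0,0,-0.25,0,0,0,-1],[0,0,-0.4,0,0,0,-1],[0,0,-0.4,0,0,0,-1],[0,0,-0.4,0,0,0,-1]]

```text
time_s: 9.75
ee_pos: [0.4522, 0.2471, 0.1542]
eef_rot: [3.141, 0.001, -3.141]
force: [-0.6, 0.9, 0.1]
grip_width: 0.0175
grip_force: 15.1
```

play_rows:
  motion:
    - [[-0.15,-0.15,-0.05,0,0,0,-1],[-0.3,-0.3,-0.05,0,0,0,-1],[-0.45,-0.45,-0.05,0,0,0,-1],[-0.594,-0.6,-0.05,0,0,0,-1],[-0.594,-0.75,-0.05,0,0,0,-1],[-0.594,-0.8,-0.05,0,0,0,-1],[-0.594,-0.8,-0.05,0,0,0,-1],[-0.594,-0.8,-0.05,0,0,0,-1],[-0.594,-0.8,-0.05,0,0,0,-1],[-0.594,-0.8,-0.05,0,0,0,-1]]

```text
time_s: 10.75
ee_pos: [0.6004, 0.0484, 0.1665]
eef_rot: [3.142, 0.0, -3.14]
force: [0.4, 0.4, 0.0]
grip_width: 0.0173
grip_force: 15.1
```

play_rows:
  motion:
    - [[0,-0.2,0,0,0,0,-1],[0,-0.36,0,0,0,0,-1],[0,-0.412,0,0,0,0,-1],[0,-0.412,0,0,0,0,-1],[0,-0.412,0,0,0,0,-1]]

```text
time_s: 11.25
ee_pos: [0.6007, -0.0546, 0.1665]
eef_rot: [3.141, -0.0, -3.141]
force: [-0.6, 1.0, -0.6]
grip_width: 0.0175
grip_force: 15.1
```

play_rows:
  motion:
    - [[0,-0.005,0.12,0,0,0,-1],[0,-0.005,0.24,0,0,0,-1],[0,-0.005,0.32,0,0,0,-1],[0,-0.005,0.38,0,0,0,-1],[0,-0.005,0.41,0,0,0,-1],[0,-0.005,0.424,0,0,0,-1],[0,-0.005,0.424,0,0,0,-1],[0,-0.005,0.424,0,0,0,-0.5],[0,-0.005,0.424,0,0,0,-0.1],[0,-0.005,0.424,0,0,0,-0.1]]

```text
time_s: 12.25
ee_pos: [0.6009, -0.0572, 0.061]
eef_rot: [-3.141, 0.001, -3.142]
force: [-0.1, -0.0, 0.0]
grip_width: 0.036
grip_force: 0.0
```

play_rows:
  motion:
    - [[0,0,0,0,0,0,-0.1],[0,0,0,0,0,0,-0.1],[0,0,-0.15,0,0,0,-0.1],[0,0,-0.3,0,0,0,-0.1],[0,0,-0.4,0,0,0,-0.1],[0,0.2,-0.4,0,0,0,-0.1],[0,0.4,-0.4,0,0,0,-0.1],[0,0.6,-0.4,0,0,0,-0.1],[0,0.6,-0.4,0,0,0,-0.1],[0,0.6,-0.4,0,0,0,-0.1]]

```text
time_s: 13.25
ee_pos: [0.6005, 0.0936, 0.1604]
eef_rot: [-3.141, -0.0, -3.14]
force: [0.4, 1.1, 0.5]
grip_width: 0.0424
grip_force: 0.0
```

play_rows:
  motion:
    - [[0.15,0.2,0,0,0,0,-0.1],[0.15,0.4,0,0,0,0,-0.1],[0.15,0.6,0,0,0,0,-0.1],[0.15,0.7,0,0,0,0,-0.1],[0.15,0.7,0,0,0,0,-0.1],[0.15,0.7,0,0,0,0,-0.1],[0.15,0.7,0,0,0,0,-0.1],[0.15,0.7,0,0,0,0,-0.1]]

```text
time_s: 14.05
ee_pos: [0.5636, 0.2663, 0.1606]
eef_rot: [-3.142, 0.0, 3.14]
force: [0.1, -0.8, -0.4]
grip_width: 0.0424
grip_force: 0.0
```

```bash
python3 look.py
```

```text
top [213. 176.] 28 [0.6574 0.252  0.0638] [151 147 138]
top [279. 182.] 70 [0.6369 0.0589 0.0628] [91 91 93]
top [318. 194.] 31 [ 0.5998 -0.0567  0.0678] [163 158 148]
top [335. 195.] 33 [ 0.5943 -0.1041  0.0679] [156 150 140]
top [238. 225.] 91 [0.5091 0.1754 0.067 ] [148 149 145]
top [264. 253.] 25 [0.4281 0.1005 0.0665] [110 110 114]
top [308. 265.] 95 [ 0.3933 -0.0243  0.0604] [161 158 153]
top [354. 273.] 19 [ 0.3701 -0.1525  0.0633] [66 64 60]
top [147. 279.] 18 [0.3529 0.4352 0.063 ] [70 63 52]
top [147. 293.] 29 [0.3157 0.4322 0.0651] [73 66 56]
scene [429. 173.] 73 [0.353  0.4357 0.0647] [58 54 49]
scene [263. 177.] 85 [ 0.393  -0.0259  0.0578] [98 99 94]
scene [341. 174.] 32 [0.3685 0.189  0.0608] [48 74 51]
scene [145. 187.] 76 [ 0.4641 -0.3455  0.0612] [41 43 44]
scene [307. 185.] 31 [0.4297 0.0979 0.062 ] [76 77 78]
scene [401. 192.] 35 [0.4419 0.3509 0.0613] [103 104  99]
scene [221. 223.] 50 [ 0.5962 -0.104   0.0635] [98 98 94]
scene [376. 222.] 40 [0.5616 0.2758 0.0606] [104 105 100]
scene [239. 225.] 49 [ 0.6022 -0.0587  0.0643] [ 99 100  96]
scene [428. 226.] 48 [0.5708 0.405  0.0618] [107 107 102]
scene [285. 239.] 84 [0.6391 0.0571 0.0601] [69 71 72]
scene [367. 249.] 50 [0.6601 0.2509 0.0625] [113 114 109]
```

play_rows:
  motion:
    - [[0.008,0.039,0,0,0,0,-0.1],[0.008,0.039,0.15,0,0,0,-0.1],[0.008,0.039,0.28,0,0,0,-0.1],[0.008,0.039,0.37,0,0,0,-0.1],[0.008,0.039,0.41,0,0,0,-0.1],[0.008,0.039,0.41,0,0,0,-0.1],[0.008,0.039,0.41,0,0,0,-0.7],[0.008,0.039,0.41,0,0,0,-1],[0.008,0.039,0.41,0,0,0,-1],[0.008,0.039,0.41,0,0,0,-1]]

```text
time_s: 15.15
ee_pos: [0.5614, 0.2777, 0.0587]
eef_rot: [3.141, 0.001, -3.142]
force: [-0.8, -0.4, 3.6]
grip_width: 0.0177
grip_force: 15.0
```

play_rows:
  motion:
    - [[0,0,0,0,0,0,-1],[0,0,0,0,0,0,-1],[0,0,-0.1,0,0,0,-1],[0,0,-0.25,0,0,0,-1],[0,0,-0.41,0,0,0,-1],[-0.05,-0.1,-0.41,0,0,0,-1],[-0.18,-0.2,-0.41,0,0,0,-1],[-0.18,-0.3,-0.41,0,0,0,-1],[-0.18,-0.3,-0.41,0,0,0,-1],[-0.18,-0.3,-0.41,0,0,0,-1]]

```text
time_s: 16.15
ee_pos: [0.606, 0.2026, 0.1603]
eef_rot: [3.142, -0.0, 3.141]
force: [-0.1, 0.0, -0.3]
grip_width: 0.0177
grip_force: 15.0
```

play_rows:
  motion:
    - [[0,-0.15,0,0,0,0,-1],[0,-0.3,0,0,0,0,-1],[0,-0.45,0,0,0,0,-1],[0,-0.6,0,0,0,0,-1],[0,-0.75,0,0,0,0,-1],[0,-0.838,0,0,0,0,-1],[0,-0.838,0,0,0,0,-1],[0,-0.838,0,0,0,0,-1],[0,-0.838,0,0,0,0,-1]]

```text
time_s: 17.05
ee_pos: [0.6062, -0.0053, 0.1605]
eef_rot: [3.141, 0.0, -3.14]
force: [0.1, -0.7, 0.2]
grip_width: 0.0177
grip_force: 15.0
```

play_rows:
  motion:
    - [[0,-0.012,0.12,0,0,0,-1],[0,-0.012,0.22,0,0,0,-1],[0,-0.012,0.3,0,0,0,-1],[0,-0.012,0.35,0,0,0,-1],[0,-0.012,0.385,0,0,0,-1],[0,-0.012,0.385,0,0,0,-1],[0,-0.012,0.385,0,0,0,-0.5],[0,-0.012,0.385,0,0,0,-0.1],[0,-0.012,0.385,0,0,0,-0.1],[0,-0.012,0.385,0,0,0,-0.1]]

```text
time_s: 18.05
ee_pos: [0.6063, -0.0099, 0.0646]
eef_rot: [-3.142, 0.001, -3.142]
force: [0.1, -0.4, -0.8]
grip_width: 0.041
grip_force: 0.0
```

play_rows:
  motion:
    - [[0,0,0,0,0,0,-0.1],[0,0,0,0,0,0,-0.1],[0,0,-0.15,0,0,0,-0.1],[0,0,-0.3,0,0,0,-0.1],[0,0,-0.4,0,0,0,-0.1],[0,0.2,-0.4,0,0,0,-0.1],[0,0.4,-0.4,0,0,0,-0.1],[0,0.5,-0.4,0,0,0,-0.1],[0,0.5,-0.4,0,0,0,-0.1],[0,0.5,-0.4,0,0,0,-0.1]]

```text
time_s: 19.05
ee_pos: [0.6061, 0.1151, 0.1641]
eef_rot: [-3.141, -0.0, -3.141]
force: [-0.4, -1.0, -0.1]
grip_width: 0.0424
grip_force: 0.0
```

play_rows:
  motion:
    - [[-0.1,0.2,0,0,0,0,-0.1],[-0.21,0.4,0,0,0,0,-0.1],[-0.21,0.54,0,0,0,0,-0.1],[-0.21,0.54,0,0,0,0,-0.1],[-0.21,0.54,0,0,0,0,-0.1],[-0.21,0.54,0,0,0,0,-0.1],[-0.21,0.54,0,0,0,0,-0.1]]

```text
time_s: 19.75
ee_pos: [0.659, 0.2482, 0.1646]
eef_rot: [-3.142, 0.0, 3.14]
force: [-0.2, 0.4, -0.3]
grip_width: 0.0425
grip_force: 0.0
```

```bash
python3 look.py|grep -v 'top .1'
```

```text
top [279. 182.] 69 [0.6371 0.0588 0.0629] [95 95 97]
top [302. 192.] 35 [ 0.6048 -0.0093  0.0671] [160 153 141]
top [318. 194.] 34 [ 0.5998 -0.0565  0.0675] [164 158 148]
top [335. 195.] 34 [ 0.5943 -0.1039  0.0686] [162 156 146]
top [264. 253.] 26 [0.428  0.1002 0.0662] [114 113 118]
top [308. 265.] 100 [ 0.3934 -0.0247  0.0602] [165 163 157]
top [354. 275.] 21 [ 0.3641 -0.1526  0.0649] [66 64 60]
scene [428. 173.] 75 [0.3522 0.4354 0.066 ] [59 55 49]
scene [263. 176.] 88 [ 0.3908 -0.0253  0.0578] [100 101  96]
scene [145. 187.] 76 [ 0.4648 -0.3455  0.0607] [42 44 45]
scene [307. 185.] 29 [0.4293 0.0977 0.0623] [79 80 81]
scene [401. 194.] 20 [0.4463 0.3506 0.0593] [71 71 68]
scene [221. 223.] 50 [ 0.5962 -0.1038  0.0637] [101 101  97]
scene [239. 225.] 50 [ 0.602  -0.0588  0.0635] [100 100  96]
scene [429. 226.] 46 [0.5702 0.4054 0.0616] [111 111 106]
scene [258. 228.] 51 [ 0.6074 -0.0113  0.0641] [100 101  97]
scene [285. 240.] 84 [0.639  0.057  0.0597] [71 73 74]
scene [368. 249.] 55 [0.6601 0.2511 0.0617] [112 113 108]
```

play_rows:
  motion:
    - [[0,0.012,0,0,0,0,-0.1],[0,0.012,0.15,0,0,0,-0.1],[0,0.012,0.28,0,0,0,-0.1],[0,0.012,0.38,0,0,0,-0.1],[0,0.012,0.425,0,0,0,-0.1],[0,0.012,0.425,0,0,0,-0.1],[0,0.012,0.425,0,0,0,-0.7],[0,0.012,0.425,0,0,0,-1],[0,0.012,0.425,0,0,0,-1],[0,0.012,0.425,0,0,0,-1]]

```text
time_s: 20.85
ee_pos: [0.659, 0.2532, 0.059]
eef_rot: [3.141, 0.001, -3.142]
force: [0.6, -0.1, 3.0]
grip_width: 0.0176
grip_force: 15.0
```

play_rows:
  motion:
    - [[0,0,0,0,0,0,-1],[0,0,0,0,0,0,-1],[0,0,-0.1,0,0,0,-1],[0,0,-0.25,0,0,0,-1],[0,0,-0.41,0,0,0,-1],[0.02,-0.1,-0.41,0,0,0,-1],[0.02,-0.2,-0.41,0,0,0,-1],[0.02,-0.3,-0.41,0,0,0,-1],[0.02,-0.3,-0.41,0,0,0,-1],[0.02,-0.3,-0.41,0,0,0,-1]]

```text
time_s: 21.85
ee_pos: [0.6537, 0.178, 0.1604]
eef_rot: [3.141, -0.0, 3.141]
force: [-0.6, 1.7, 0.0]
grip_width: 0.0175
grip_force: 15.0
```

play_rows:
  motion:
    - [[0,-0.15,0,0,0,0,-1],[0,-0.3,0,0,0,0,-1],[0,-0.45,0,0,0,0,-1],[0,-0.6,0,0,0,0,-1],[0,-0.72,0,0,0,0,-1],[0,-0.77,0,0,0,0,-1],[0,-0.77,0,0,0,0,-1],[0,-0.77,0,0,0,0,-1],[0,-0.77,0,0,0,0,-1]]

```text
time_s: 22.75
ee_pos: [0.6538, -0.0127, 0.1604]
eef_rot: [3.141, -0.0, -3.14]
force: [0.0, -0.3, -1.1]
grip_width: 0.0173
grip_force: 15.0
```

play_rows:
  motion:
    - [[0,-0.006,0.12,0,0,0,-1],[0,-0.006,0.22,0,0,0,-1],[0,-0.006,0.3,0,0,0,-1],[0,-0.006,0.35,0,0,0,-1],[0,-0.006,0.385,0,0,0,-1],[0,-0.006,0.385,0,0,0,-1],[0,-0.006,0.385,0,0,0,-0.5],[0,-0.006,0.385,0,0,0,-0.1],[0,-0.006,0.385,0,0,0,-0.1],[0,-0.006,0.385,0,0,0,-0.1]]

```text
time_s: 23.75
ee_pos: [0.6539, -0.0159, 0.0647]
eef_rot: [-3.142, 0.001, -3.142]
force: [-0.6, -0.4, -0.1]
grip_width: 0.0415
grip_force: 0.0
```

play_rows:
  motion:
    - [[0,0,0,0,0,0,-0.1],[0,0,0,0,0,0,-0.1],[0,0,-0.15,0,0,0,-0.1],[0,0,-0.3,0,0,0,-0.1],[0,0,-0.4,0,0,0,-0.1],[0,0.2,-0.4,0,0,0,-0.1],[0,0.4,-0.4,0,0,0,-0.1],[0,0.5,-0.4,0,0,0,-0.1],[0,0.5,-0.4,0,0,0,-0.1],[0,0.5,-0.4,0,0,0,-0.1]]

```text
time_s: 24.75
ee_pos: [0.6536, 0.1091, 0.1641]
eef_rot: [-3.141, -0.0, -3.141]
force: [-0.3, 0.0, 0.6]
grip_width: 0.0419
grip_force: 0.0
```

play_rows:
  motion:
    - [[0.13,0.15,0,0,0,0,-0.1],[0.26,0.3,0,0,0,0,-0.1],[0.39,0.45,0,0,0,0,-0.1],[0.52,0.6,0,0,0,0,-0.1],[0.65,0.75,0,0,0,0,-0.1],[0.78,0.9,0,0,0,0,-0.1],[0.85,0.96,0,0,0,0,-0.1],[0.85,0.96,0,0,0,0,-0.1],[0.85,0.96,0,0,0,0,-0.1],[0.85,0.96,0,0,0,0,-0.1]]

```text
time_s: 25.75
ee_pos: [0.4424, 0.3478, 0.1642]
eef_rot: [-3.142, 0.0, 3.14]
force: [0.5, -0.2, -0.7]
grip_width: 0.0423
grip_force: 0.0
```

```bash
python3 look.py
```

```text
top [304. 176.] 34 [ 0.6542 -0.0148  0.0677] [146 140 131]
top [279. 182.] 70 [0.6368 0.0589 0.0629] [88 88 90]
top [302. 192.] 34 [ 0.6048 -0.0095  0.0684] [152 144 133]
top [318. 194.] 33 [ 0.6    -0.0567  0.0676] [155 149 139]
top [335. 195.] 34 [ 0.5944 -0.104   0.068 ] [150 144 135]
top [161. 204.] 32 [0.5708 0.4055 0.0643] [154 147 138]
top [239. 225.] 95 [0.5092 0.1749 0.0673] [145 145 142]
top [264. 253.] 25 [0.428  0.1005 0.0668] [107 106 111]
top [308. 265.] 100 [ 0.3933 -0.0248  0.0607] [153 150 146]
top [232. 275.] 32 [0.367  0.1913 0.0639] [ 19 111  43]
top [356. 280.] 14 [ 0.3508 -0.1574  0.0636] [59 58 54]
scene [428. 173.] 79 [0.3521 0.4354 0.0649] [57 54 49]
scene [263. 176.] 75 [ 0.3915 -0.0257  0.0578] [98 99 94]
scene [341. 174.] 31 [0.3674 0.1888 0.0603] [49 74 52]
scene [145. 187.] 80 [ 0.4626 -0.3451  0.0597] [41 44 45]
scene [307. 185.] 28 [0.4293 0.0978 0.0623] [75 76 77]
scene [401. 193.] 36 [0.4418 0.3507 0.061 ] [100 100  96]
scene [221. 223.] 54 [ 0.5968 -0.1038  0.0632] [92 93 89]
scene [239. 225.] 49 [ 0.6019 -0.0588  0.064 ] [96 97 92]
scene [428. 226.] 47 [0.5707 0.4051 0.0619] [105 105 100]
scene [258. 228.] 52 [ 0.6072 -0.0115  0.0637] [94 94 90]
scene [285. 240.] 83 [0.6394 0.057  0.0599] [67 68 69]
scene [253. 242.] 56 [ 0.6564 -0.0176  0.064 ] [92 92 88]
```

play_rows:
  motion:
    - [[0.005,0.012,0,0,0,0,-0.1],[0.005,0.012,0.15,0,0,0,-0.1],[0.005,0.012,0.28,0,0,0,-0.1],[0.005,0.012,0.38,0,0,0,-0.1],[0.005,0.012,0.423,0,0,0,-0.1],[0.005,0.012,0.423,0,0,0,-0.1],[0.005,0.012,0.423,0,0,0,-0.7],[0.005,0.012,0.423,0,0,0,-1],[0.005,0.012,0.423,0,0,0,-1],[0.005,0.012,0.423,0,0,0,-1]]

```text
time_s: 26.85
ee_pos: [0.4402, 0.3523, 0.0592]
eef_rot: [3.141, 0.001, -3.142]
force: [0.5, 1.4, 4.3]
grip_width: 0.0177
grip_force: 15.0
```

play_rows:
  motion:
    - [[0,0,0,0,0,0,-1],[0,0,0,0,0,0,-1],[0,0,-0.1,0,0,0,-1],[0,0,-0.25,0,0,0,-1],[0,0,-0.41,0,0,0,-1],[-0.1,-0.1,-0.41,0,0,0,-1],[-0.2,-0.2,-0.41,0,0,0,-1],[-0.3,-0.3,-0.41,0,0,0,-1],[-0.3,-0.3,-0.41,0,0,0,-1],[-0.3,-0.3,-0.41,0,0,0,-1]]

```text
time_s: 27.85
ee_pos: [0.5149, 0.2767, 0.1606]
eef_rot: [-3.141, -0.001, 3.14]
force: [0.7, -0.4, -0.0]
grip_width: 0.0176
grip_force: 15.0
```

play_rows:
  motion:
    - [[-0.1,-0.13,0,0,0,0,-1],[-0.2,-0.26,0,0,0,0,-1],[-0.3,-0.39,0,0,0,0,-1],[-0.4,-0.52,0,0,0,0,-1],[-0.53,-0.65,0,0,0,0,-1],[-0.53,-0.75,0,0,0,0,-1],[-0.53,-0.75,0,0,0,0,-1],[-0.53,-0.75,0,0,0,0,-1],[-0.53,-0.75,0,0,0,0,-1]]

```text
time_s: 28.75
ee_pos: [0.647, 0.0913, 0.1611]
eef_rot: [3.141, 0.0, -3.14]
force: [-0.2, -0.3, -0.2]
grip_width: 0.0174
grip_force: 15.0
```

play_rows:
  motion:
    - [[0,-0.15,0,0,0,0,-1],[0,-0.3,0,0,0,0,-1],[0,-0.45,0,0,0,0,-1],[0,-0.55,0,0,0,0,-1],[0,-0.6,0,0,0,0,-1],[0,-0.6,0,0,0,0,-1],[0,-0.6,0,0,0,0,-1],[0,-0.6,0,0,0,0,-1]]

```text
time_s: 29.55
ee_pos: [0.6475, -0.0587, 0.161]
eef_rot: [3.141, 0.0, -3.14]
force: [0.3, 0.6, 0.5]
grip_width: 0.0175
grip_force: 15.0
```

play_rows:
  motion:
    - [[-0.003,-0.012,0.12,0,0,0,-1],[-0.003,-0.012,0.22,0,0,0,-1],[-0.003,-0.012,0.3,0,0,0,-1],[-0.003,-0.012,0.35,0,0,0,-1],[-0.003,-0.012,0.387,0,0,0,-1],[-0.003,-0.012,0.387,0,0,0,-1],[-0.003,-0.012,0.387,0,0,0,-0.5],[-0.003,-0.012,0.387,0,0,0,-0.1],[-0.003,-0.012,0.387,0,0,0,-0.1],[-0.003,-0.012,0.387,0,0,0,-0.1]]

```text
time_s: 30.55
ee_pos: [0.6483, -0.0635, 0.0647]
eef_rot: [-3.141, 0.001, -3.142]
force: [-0.2, 0.4, -0.2]
grip_width: 0.041
grip_force: 0.0
```

play_rows:
  motion:
    - [[0,0,0,0,0,0,-0.1],[0,0,0,0,0,0,-0.1],[0,0,-0.15,0,0,0,-0.1],[0,0,-0.3,0,0,0,-0.1],[0,0,-0.4,0,0,0,-0.1],[0,0.2,-0.4,0,0,0,-0.1],[0,0.4,-0.4,0,0,0,-0.1],[0,0.5,-0.4,0,0,0,-0.1],[0,0.5,-0.4,0,0,0,-0.1],[0,0.5,-0.4,0,0,0,-0.1]]

```text
time_s: 31.55
ee_pos: [0.6481, 0.0615, 0.1641]
eef_rot: [-3.141, -0.0, -3.141]
force: [0.0, -0.1, 0.1]
grip_width: 0.0424
grip_force: 0.0
```

play_rows:
  motion:
    - [[0.05,0.15,0,0,0,0,-0.1],[0.1,0.3,0,0,0,0,-0.1],[0.15,0.45,0,0,0,0,-0.1],[0.2,0.6,0,0,0,0,-0.1],[0.25,0.75,0,0,0,0,-0.1],[0.31,0.8,0,0,0,0,-0.1],[0.31,0.8,0,0,0,0,-0.1],[0.31,0.8,0,0,0,0,-0.1],[0.31,0.8,0,0,0,0,-0.1],[0.31,0.8,0,0,0,0,-0.1]]

```text
time_s: 32.55
ee_pos: [0.5713, 0.2603, 0.1642]
eef_rot: [-3.141, 0.0, 3.14]
force: [-0.1, 0.2, -0.1]
grip_width: 0.0424
grip_force: 0.0
```

play_rows:
  motion:
    - [[0,0.15,0,0,0,0,-0.1],[0,0.3,0,0,0,0,-0.1],[0,0.45,0,0,0,0,-0.1],[0,0.56,0,0,0,0,-0.1],[0,0.56,0,0,0,0,-0.1],[0,0.56,0,0,0,0,-0.1],[0,0.56,0,0,0,0,-0.1],[0,0.56,0,0,0,0,-0.1]]

```text
time_s: 33.35
ee_pos: [0.5711, 0.4004, 0.1644]
eef_rot: [3.142, 0.0, 3.14]
force: [-0.1, 0.1, -0.1]
grip_width: 0.0425
grip_force: 0.0
```

```bash
python3 look.py|grep -v 'top .1'
```

```text
top [304. 176.] 32 [ 0.6545 -0.0148  0.0685] [153 146 137]
top [279. 182.] 67 [0.638  0.0587 0.0628] [91 91 93]
top [320. 178.] 35 [ 0.6479 -0.062   0.0681] [148 142 132]
top [302. 192.] 34 [ 0.605  -0.0095  0.0674] [156 148 137]
top [318. 194.] 30 [ 0.5999 -0.057   0.0689] [164 159 149]
top [335. 195.] 35 [ 0.5942 -0.104   0.0678] [152 146 137]
top [238. 225.] 88 [0.5088 0.1757 0.0676] [150 151 147]
top [264. 253.] 26 [0.4279 0.1002 0.0666] [109 109 113]
top [308. 265.] 100 [ 0.3943 -0.0244  0.0604] [159 156 151]
top [232. 275.] 33 [0.3668 0.1913 0.0646] [ 20 114  44]
top [354. 278.] 15 [ 0.3571 -0.1535  0.0635] [61 59 55]
scene [263. 177.] 83 [ 0.3913 -0.0249  0.0575] [96 97 92]
scene [341. 174.] 30 [0.3687 0.1889 0.0616] [50 75 53]
scene [432. 175.] 29 [0.3614 0.4436 0.0638] [52 49 44]
scene [146. 187.] 90 [ 0.4627 -0.3416  0.0606] [43 46 47]
scene [307. 185.] 30 [0.43   0.0979 0.0623] [73 74 75]
scene [221. 223.] 54 [ 0.5966 -0.1038  0.0631] [93 93 89]
scene [239. 225.] 51 [ 0.6026 -0.0586  0.0641] [95 96 92]
scene [429. 226.] 48 [0.5706 0.4055 0.0615] [104 104  99]
scene [258. 228.] 51 [ 0.6069 -0.0116  0.0634] [95 95 91]
scene [285. 239.] 82 [0.6383 0.057  0.0598] [67 69 70]
scene [234. 239.] 50 [ 0.6502 -0.0632  0.0632] [91 91 87]
scene [253. 242.] 57 [ 0.6565 -0.0178  0.0639] [92 92 88]
```

play_rows:
  motion:
    - [[0.003,0.019,0,0,0,0,-0.1],[0.003,0.019,0.15,0,0,0,-0.1],[0.003,0.019,0.28,0,0,0,-0.1],[0.003,0.019,0.38,0,0,0,-0.1],[0.003,0.019,0.423,0,0,0,-0.1],[0.003,0.019,0.423,0,0,0,-0.1],[0.003,0.019,0.423,0,0,0,-0.7],[0.003,0.019,0.423,0,0,0,-1],[0.003,0.019,0.423,0,0,0,-1],[0.003,0.019,0.423,0,0,0,-1]]

```text
time_s: 34.45
ee_pos: [0.5702, 0.4066, 0.0594]
eef_rot: [3.141, 0.001, -3.141]
force: [0.5, 0.6, 3.9]
grip_width: 0.0179
grip_force: 15.0
```

play_rows:
  motion:
    - [[0,0,0,0,0,0,-1],[0,0,0,0,0,0,-1],[0,0,-0.1,0,0,0,-1],[0,0,-0.25,0,0,0,-1],[0,0,-0.41,0,0,0,-1],[0,-0.1,-0.41,0,0,0,-1],[0,-0.2,-0.41,0,0,0,-1],[0,-0.3,-0.41,0,0,0,-1],[0,-0.3,-0.41,0,0,0,-1],[0,-0.3,-0.41,0,0,0,-1]]

```text
time_s: 35.45
ee_pos: [0.57, 0.3313, 0.161]
eef_rot: [3.142, -0.0, 3.141]
force: [-0.4, 0.3, -0.6]
grip_width: 0.0176
grip_force: 15.0
```

play_rows:
  motion:
    - [[-0.05,-0.15,0,0,0,0,-1],[-0.1,-0.3,0,0,0,0,-1],[-0.15,-0.45,0,0,0,0,-1],[-0.2,-0.6,0,0,0,0,-1],[-0.25,-0.75,0,0,0,0,-1],[-0.288,-0.85,0,0,0,0,-1],[-0.288,-0.85,0,0,0,0,-1],[-0.288,-0.85,0,0,0,0,-1],[-0.288,-0.85,0,0,0,0,-1]]

```text
time_s: 36.35
ee_pos: [0.6417, 0.1204, 0.1608]
eef_rot: [3.141, -0.0, -3.14]
force: [0.8, 0.1, -0.2]
grip_width: 0.0178
grip_force: 15.0
```

play_rows:
  motion:
    - [[0,-0.15,0,0,0,0,-1],[0,-0.3,0,0,0,0,-1],[0,-0.45,0,0,0,0,-1],[0,-0.6,0,0,0,0,-1],[0,-0.75,0,0,0,0,-1],[0,-0.85,0,0,0,0,-1],[0,-0.9,0,0,0,0,-1],[0,-0.9,0,0,0,0,-1],[0,-0.9,0,0,0,0,-1],[0,-0.9,0,0,0,0,-1]]

```text
time_s: 37.35
ee_pos: [0.6421, -0.1045, 0.161]
eef_rot: [3.141, -0.0, -3.14]
force: [-0.2, 0.1, -0.3]
grip_width: 0.0178
grip_force: 15.0
```

play_rows:
  motion:
    - [[-0.003,-0.019,0.12,0,0,0,-1],[-0.003,-0.019,0.22,0,0,0,-1],[-0.003,-0.019,0.3,0,0,0,-1],[-0.003,-0.019,0.35,0,0,0,-1],[-0.003,-0.019,0.387,0,0,0,-1],[-0.003,-0.019,0.387,0,0,0,-1],[-0.003,-0.019,0.387,0,0,0,-0.5],[-0.003,-0.019,0.387,0,0,0,-0.1],[-0.003,-0.019,0.387,0,0,0,-0.1],[-0.003,-0.019,0.387,0,0,0,-0.1]]

```text
time_s: 38.35
ee_pos: [0.6429, -0.111, 0.0647]
eef_rot: [-3.141, 0.001, -3.142]
force: [-0.1, 0.1, 0.2]
grip_width: 0.0415
grip_force: 0.0
```

play_rows:
  motion:
    - [[0,0,0,0,0,0,-0.15],[0,0,0,0,0,0,-0.15],[0,0,-0.15,0,0,0,-0.15],[0,0,-0.3,0,0,0,-0.15],[0,0,-0.4,0,0,0,-0.15],[0.02,0.2,-0.4,0,0,0.0183,-0.15],[0.02,0.4,-0.4,0,0,0.0183,-0.15],[0.02,0.6,-0.4,0,0,0.0183,-0.15],[0.02,0.68,-0.4,0,0,0.0183,-0.15],[0.02,0.68,-0.4,0,0,0.0183,-0.15]]

```text
time_s: 39.35
ee_pos: [0.6374, 0.062, 0.1643]
eef_rot: [3.141, 0.0, 3.03]
force: [-0.7, -0.2, -0.0]
grip_width: 0.0398
grip_force: 0.0
```

```bash
python3 look.py; python3 -c "
from h import *
o=get_obs();print(o['ee_pos'],o['eef_rot'])
a=dict(np.load('last_scene.npz'))['frame'][...,::-1]; cv2.imwrite('pics/s3c.png',cv2.resize(a[130:290,60:340],None,fx=2.8,fy=2.8,interpolation=cv2.INTER_CUBIC))"
```

```text
top [320. 178.] 34 [ 0.6483 -0.0623  0.0678] [158 151 140]
top [336. 180.] 31 [ 0.6409 -0.1099  0.0673] [160 153 143]
top [318. 194.] 33 [ 0.6    -0.0565  0.0681] [166 159 149]
top [335. 195.] 35 [ 0.5943 -0.1038  0.0676] [158 152 142]
top [236. 224.] 64 [0.5122 0.1834 0.0678] [153 153 149]
top [354. 274.] 23 [ 0.3666 -0.1532  0.0636] [67 65 61]
top [232. 275.] 34 [0.367  0.1914 0.0648] [ 19 119  45]
top [147. 288.] 50 [0.3291 0.4333 0.0646] [76 68 58]
scene [428. 173.] 76 [0.3522 0.4355 0.065 ] [59 55 50]
scene [257. 172.] 15 [ 0.3735 -0.0442  0.0579] [98 99 94]
scene [341. 174.] 31 [0.3676 0.1888 0.0605] [46 72 50]
scene [257. 181.] 13 [ 0.4156 -0.0395  0.0578] [82 84 79]
scene [145. 186.] 75 [ 0.4615 -0.347   0.0613] [41 43 44]
scene [307. 186.] 21 [0.4319 0.0975 0.0612] [61 62 62]
scene [221. 223.] 52 [ 0.5964 -0.1039  0.0633] [93 93 89]
scene [239. 225.] 51 [ 0.6022 -0.0589  0.0638] [94 94 90]
scene [258. 228.] 49 [ 0.6073 -0.0113  0.0646] [95 96 92]
scene [215. 237.] 54 [ 0.645  -0.1097  0.0635] [89 89 85]
scene [285. 240.] 84 [0.639  0.0572 0.0598] [66 67 68]
scene [234. 239.] 49 [ 0.6501 -0.0631  0.0638] [93 92 88]
scene [252. 242.] 56 [ 0.6563 -0.0179  0.0639] [91 92 87]
[0.63768166 0.05888501 0.16419268] [-3.14137337e+00  3.80251391e-05  3.02726055e+00]
```

View pics/s3c.png

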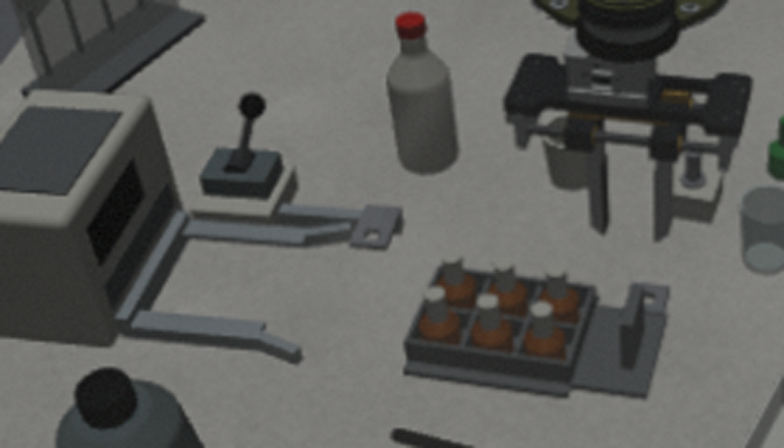

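All six bottles stand in pockets, cap tops near z 0.068, and the gripper is over the fin. Next I grip the fin.

play_rows:
  motion:
    - [[0,0,0.15,0,0,0,-0.15],[0,0,0.3,0,0,0,-0.15],[0,0,0.4,0,0,0,-0.15],[0,0,0.47,0,0,0,-0.15],[0,0,0.47,0,0,0,-0.15],[0,0,0.47,0,0,0,-0.15],[0,0,0.47,0,0,0,-0.5],[0,0,0.47,0,0,0,-1],[0,0,0.47,0,0,0,-1],[0,0,0.47,0,0,0,-1]]
  grip_force: 40

```text
time_s: 40.45
ee_pos: [0.6379, 0.059, 0.0472]
eef_rot: [-3.141, 0.001, 3.027]
force: [-0.3, 5.4, 1.3]
grip_width: 0.0118
grip_force: 40.2
```

play_rows:
  motion:
    - [[0,0,0,0,0,0,-1],[0,0,0,0,0,0,-1],[0,0,0,0,0,0,-1]]

```text
time_s: 40.75
ee_pos: [0.6379, 0.059, 0.0472]
eef_rot: [-3.141, 0.001, 3.027]
force: [-1.4, -1.8, 6.0]
grip_width: 0.0117
grip_force: 40.0
```

play_rows:
  motion:
    - [[0.008,-0.02,0,0,0,0,-1],[0.02,-0.06,0,0,0,-0.002,-1],[0.04,-0.11,0,0,0,-0.004,-1],[0.06,-0.16,0,0,0,-0.006,-1],[0.08,-0.21,0,0,0,-0.008,-1],[0.1,-0.26,0,0,0,-0.01,-1],[0.12,-0.32,0,0,0,-0.012,-1],[0.135,-0.36,0,0,0,-0.0125,-1],[0.139,-0.378,0,0,0,-0.0125,-1],[0.139,-0.378,0,0,0,-0.0125,-1]]

```text
time_s: 41.75
ee_pos: [0.5924, -0.031, 0.0472]
eef_rot: [3.142, 0.001, 3.105]
force: [-1.5, -1.6, 6.1]
grip_width: 0.0117
grip_force: 40.0
```

```bash
cat > tr.py <<'E'
from h import *
o=get_obs();print(o['ee_pos'].round(4),o['eef_rot'].round(4))
C={n:shot(n) for n in('top','scene')}
for n in C:
    P=cloud(C[n]).reshape(-1,3); k=(P[:,0]>.52)&(P[:,0]<.68)&(P[:,1]>-.42)&(P[:,1]<-.0)&(P[:,2]>.024)&(P[:,2]<.032)
    q=P[k]; hs=C[n]['frame'].reshape(-1,3)[k]
    print(n,cv2.minAreaRect(q[:,:2].astype(np.float32)),len(q))
E
python3 tr.py; python3 look.py
python3 -c "
from h import *
a=dict(np.load('last_top.npz'))['frame'][...,::-1]; cv2.imwrite('pics/t4c.png',cv2.resize(a[140:300,260:500],None,fx=3.3,fy=3.3,interpolation=cv2.INTER_CUBIC))"
```

```text
[ 0.5924 -0.031   0.0472] [3.1415e+00 9.0000e-04 3.1052e+00]
top ((0.5957611799240112, -0.27320003509521484), (0.2810749113559723, 0.14876747131347656), 89.68643188476562) 452
scene ((0.5813586711883545, -0.22508981823921204), (0.14635059237480164, 0.40272632241249084), 4.963064193725586) 828
top [350. 190.] 29 [ 0.6116 -0.1503  0.0673] [158 154 145]
top [367. 191.] 34 [ 0.6081 -0.1989  0.0669] [147 141 132]
top [350. 205.] 36 [ 0.5649 -0.1488  0.0679] [158 151 141]
top [367. 206.] 40 [ 0.5625 -0.1977  0.0673] [153 147 137]
top [238. 225.] 90 [0.5088 0.1755 0.0676] [155 156 152]
top [264. 253.] 24 [0.4278 0.1003 0.0667] [113 112 116]
top [354. 274.] 20 [ 0.3659 -0.1533  0.0653] [66 63 59]
top [232. 275.] 35 [0.3671 0.1913 0.0635] [ 20 117  45]
top [147. 288.] 46 [0.3298 0.4337 0.0648] [73 65 54]
scene [428. 173.] 80 [0.3518 0.435  0.0654] [60 57 51]
scene [267. 177.] 58 [ 0.3948 -0.0136  0.0576] [89 90 85]
scene [341. 173.] 28 [0.3679 0.1891 0.0615] [51 78 54]
scene [145. 187.] 90 [ 0.4619 -0.3461  0.06  ] [44 47 48]
scene [307. 185.] 31 [0.4295 0.0976 0.0619] [75 76 77]
scene [188. 213.] 49 [ 0.5645 -0.1976  0.0631] [90 91 87]
scene [206. 214.] 48 [ 0.567  -0.1489  0.0639] [92 93 89]
scene [224. 215.] 44 [ 0.5674 -0.1017  0.0639] [94 95 90]
scene [182. 226.] 51 [ 0.6134 -0.1995  0.0641] [94 94 90]
scene [201. 227.] 47 [ 0.6152 -0.1511  0.0638] [92 92 88]
scene [220. 229.] 51 [ 0.6173 -0.1034  0.0638] [91 90 86]
```

View pics/t4c.png

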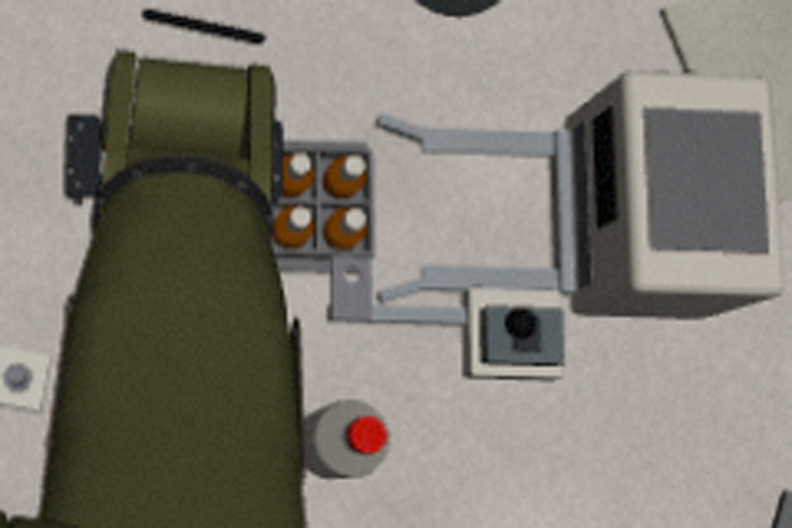

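The tray followed and sits square outside the mouth; its front edge is at about u=372 in the crop and the mouth at 380. I push it in along the dock axis.

play_rows:
  motion:
    - [[0,-0.02,0,0,0,0,-1],[0,-0.06,0,0,0,0,-1],[0,-0.1,0,0,0,0,-1],[0,-0.14,0,0,0,0,-1],[0,-0.18,0,0,0,0,-1],[0,-0.21,0,0,0,0,-1],[0,-0.24,0,0,0,0,-1],[0,-0.27,0,0,0,0,-1],[0,-0.29,0,0,0,0,-1],[0,-0.3,0,0,0,0,-1]]

```text
time_s: 42.95
ee_pos: [0.5903, -0.1048, 0.0472]
eef_rot: [3.14, 0.002, 3.106]
force: [4.5, 10.9, 5.8]
grip_width: 0.0118
grip_force: 40.0
```

```bash
python3 look.py | grep -E ' 0.06[0-9]+\]'|grep -E '0\.[56][0-9]+ +-0\.'; python3 -c "
from h import *
a=dict(np.load('last_top.npz'))['frame'][...,::-1]; cv2.imwrite('pics/t5c.png',cv2.resize(a[160:250,320:460],None,fx=5.6,fy=5.6,interpolation=cv2.INTER_CUBIC))"
```

```text
top [391. 191.] 36 [ 0.6063 -0.2706  0.0674] [146 140 131]
top [376. 206.] 38 [ 0.5621 -0.2233  0.0672] [153 147 137]
top [392. 207.] 34 [ 0.56   -0.2689  0.0676] [150 143 133]
scene [161. 211.] 48 [ 0.5619 -0.2706  0.0633] [90 91 87]
scene [178. 212.] 45 [ 0.5637 -0.2238  0.0638] [93 94 90]
scene [196. 213.] 49 [ 0.5651 -0.1756  0.0637] [91 92 88]
scene [154. 223.] 50 [ 0.6099 -0.2728  0.0633] [93 93 88]
scene [172. 225.] 40 [ 0.6128 -0.2249  0.0639] [94 94 90]
scene [191. 227.] 52 [ 0.6151 -0.1779  0.0633] [90 90 86]
```

View pics/t5c.png

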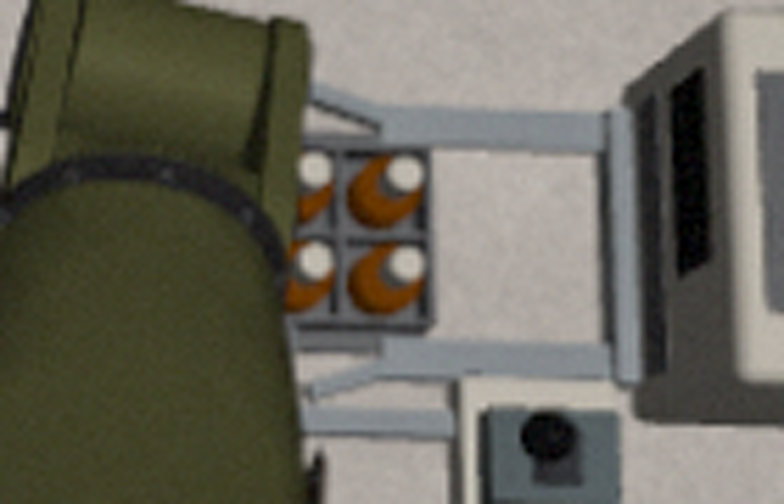

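play_rows:
  motion:
    - [[-0.004,-0.02,0,0,0,0,-1],[-0.006,-0.05,0,0,0,0,-1],[-0.006,-0.08,0,0,0,0,-1],[-0.006,-0.11,0,0,0,0,-1],[-0.006,-0.14,0,0,0,0,-1],[-0.006,-0.17,0,0,0,0,-1],[-0.006,-0.2,0,0,0,0,-1],[-0.006,-0.22,0,0,0,0,-1],[-0.006,-0.24,0,0,0,0,-1],[-0.006,-0.24,0,0,0,0,-1]]

```text
time_s: 44.05
ee_pos: [0.5893, -0.1654, 0.0472]
eef_rot: [3.141, 0.001, 3.105]
force: [0.5, 5.2, 5.8]
grip_width: 0.0116
grip_force: 40.0
```

play_rows:
  motion:
    - [[0,-0.02,0,0,0,0,-1],[0,-0.04,0,0,0,0,-1],[0,-0.06,0,0,0,0,-1],[0,-0.08,0,0,0,0,-1],[0,-0.095,0,0,0,0,-1],[0,-0.11,0,0,0,0,-1],[0,-0.12,0,0,0,0,-1],[0,-0.13,0,0,0,0,-1],[0,-0.13,0,0,0,0,-1]]

```text
time_s: 44.95
ee_pos: [0.5882, -0.1973, 0.0472]
eef_rot: [3.14, 0.001, 3.106]
force: [-0.1, 7.5, 6.6]
grip_width: 0.0118
grip_force: 40.0
```

play_rows:
  motion:
    - [[0,-0.006,0,0,0,0,-1],[0,-0.012,0,0,0,0,-1],[0,-0.018,0,0,0,0,-1],[0,-0.018,0,0,0,0,-1]]

```text
time_s: 45.35
ee_pos: [0.588, -0.2016, 0.0472]
eef_rot: [3.14, 0.001, 3.106]
force: [-0.3, 9.4, 7.6]
grip_width: 0.0116
grip_force: 40.0
```

play_rows:
  motion:
    - [[0,-0.006,0,0,0,0,-1],[0,-0.01,0,0,0,0,-1],[0,-0.01,0,0,0,0,-1]]

```text
time_s: 45.65
ee_pos: [0.588, -0.2036, 0.0472]
eef_rot: [3.14, 0.001, 3.106]
force: [0.9, 12.0, 7.7]
grip_width: 0.0114
grip_force: 40.0
```

play_rows:
  motion:
    - [[0,-0.006,0,0,0,0,-1],[0,-0.01,0,0,0,0,-1],[0,-0.01,0,0,0,0,-1]]

```text
time_s: 45.95
ee_pos: [0.5883, -0.2038, 0.0472]
eef_rot: [3.137, 0.001, 3.107]
force: [2.4, 28.1, 10.0]
grip_width: 0.0116
grip_force: 40.1
```

The push stopped at y=-0.2038 with 28 N, so the tray is against the back stop. I ease off, release and rise.

play_rows:
  motion:
    - [[0,0.01,0,0,0,0,-1],[0,0.01,0,0,0,0,-0.7],[0,0.01,0,0,0,0,-0.15],[0,0.01,0,0,0,0,-0.15],[0,0.01,0,0,0,0,-0.15],[0,0.01,-0.15,0,0,0,-0.15],[0,0.01,-0.3,0,0,0,-0.15],[0,0.01,-0.46,0,0,0,-0.15],[0,0.01,-0.46,0,0,0,-0.15]]
  grip_force: 20

```text
time_s: 46.85
ee_pos: [0.5892, -0.2062, 0.1675]
eef_rot: [-3.138, 0.008, 3.105]
force: [0.0, -0.8, -0.3]
grip_width: 0.0399
grip_force: 0.0
```

play_rows:
  motion:
    - [[0.1,0.2,0,0,0,0,-0.1],[0.2,0.4,0,0,0,0,-0.1],[0.3,0.6,0,0,0,0,-0.1],[0.4,0.8,0,0,0,0,-0.1],[0.5,0.8,0,0,0,0,-0.1],[0.6,0.8,0,0,0,0,-0.1],[0.6,0.8,0,0,0,0,-0.1],[0.6,0.8,0,0,0,0,-0.1],[0.6,0.8,0,0,0,0,-0.1],[0.6,0.8,0,0,0,0,-0.1]]

```text
time_s: 47.85
ee_pos: [0.4454, -0.0003, 0.1614]
eef_rot: [-3.142, -0.0, 3.105]
force: [0.0, 0.4, -0.9]
grip_width: 0.0426
grip_force: 0.0
```

```bash
python3 look.py; python3 -c "
from h import *
a=dict(np.load('last_scene.npz'))['frame'][...,::-1]; cv2.imwrite('pics/s6c.png',cv2.resize(a[150:260,60:260],None,fx=4,fy=4,interpolation=cv2.INTER_CUBIC))"
```

```text
top [392. 191.] 35 [ 0.6083 -0.2744  0.0674] [133 127 117]
top [409. 191.] 37 [ 0.6058 -0.3232  0.0671] [136 130 121]
top [425. 192.] 33 [ 0.6033 -0.3701  0.0667] [135 128 119]
top [368. 199.] 65 [ 0.5855 -0.2037  0.0625] [85 86 87]
top [393. 206.] 37 [ 0.5611 -0.2724  0.0677] [137 130 121]
top [409. 207.] 37 [ 0.5593 -0.3208  0.0668] [140 135 126]
top [425. 208.] 30 [ 0.5562 -0.3685  0.0667] [144 140 131]
top [239. 225.] 89 [0.5086 0.1747 0.067 ] [144 145 142]
top [264. 253.] 25 [0.4281 0.1005 0.0666] [106 106 110]
top [354. 274.] 28 [ 0.3674 -0.1529  0.065 ] [61 59 55]
top [232. 275.] 33 [0.3671 0.1915 0.0642] [ 15 109  41]
top [147. 288.] 48 [0.3286 0.4329 0.0641] [69 62 52]
scene [428. 173.] 75 [0.3519 0.4348 0.0651] [57 54 49]
scene [263. 176.] 86 [ 0.3907 -0.0262  0.0575] [92 93 88]
scene [341. 174.] 33 [0.369  0.1889 0.0609] [47 70 49]
scene [144. 187.] 86 [ 0.4637 -0.347   0.0601] [39 42 43]
scene [307. 185.] 30 [0.4292 0.0974 0.0619] [73 74 74]
scene [125. 209.] 43 [ 0.5591 -0.3691  0.063 ] [82 83 79]
scene [142. 210.] 40 [ 0.5617 -0.3212  0.0636] [84 85 81]
scene [159. 211.] 47 [ 0.5629 -0.2738  0.0637] [84 85 81]
scene [183. 221.] 79 [ 0.5904 -0.2037  0.0595] [62 63 64]
scene [118. 220.] 56 [ 0.6068 -0.3709  0.0638] [81 82 78]
scene [135. 222.] 48 [ 0.6096 -0.3227  0.0644] [83 82 77]
scene [152. 224.] 47 [ 0.6122 -0.277   0.0636] [85 84 80]
```

View pics/s6c.png

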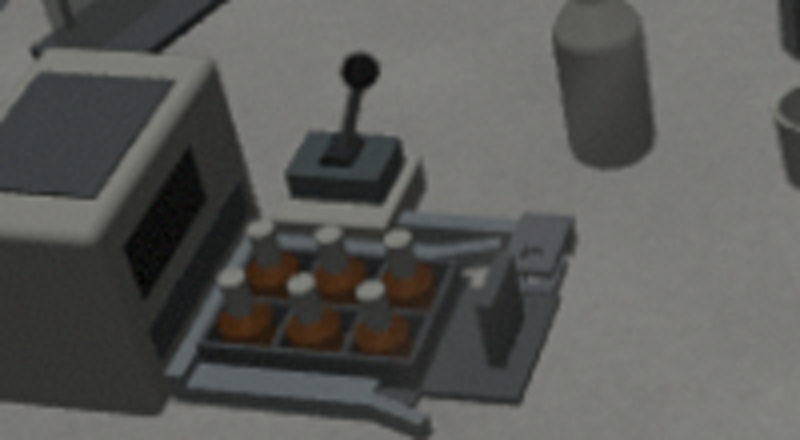

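The tray is home with all bottles upright, and the bracket lies over the ear. Next comes the pin.

play_rows:
  motion:
    - [[0.081,0.15,0,0,0,0,-0.1],[0.081,0.3,0,0,0,0,-0.1],[0.081,0.394,0,0,0,0,-0.1],[0.081,0.394,0,0,0,0,-0.1],[0.081,0.394,0,0,0,0,-0.1],[0.081,0.394,0,0,0,0,-0.1],[0.081,0.394,0.1,0,0,0,-0.1],[0.081,0.394,0.2,0,0,0,-0.1],[0.081,0.394,0.3,0,0,0,-0.1]]

```text
time_s: 48.85
ee_pos: [0.4283, 0.0984, 0.0859]
eef_rot: [3.142, 0.0, 3.104]
force: [-0.2, 0.8, -0.6]
grip_width: 0.0423
grip_force: 0.0
```

play_rows:
  motion:
    - [[0,0,0.06,0,0,0,-0.1],[0,0,0.118,0,0,0,-0.1],[0,0,0.118,0,0,0,-0.1],[0,0,0.118,0,0,0,-0.1],[0,0,0.118,0,0,0,-0.6],[0,0,0.118,0,0,0,-1],[0,0,0.118,0,0,0,-1],[0,0,0.118,0,0,0,-1],[0,0,0.118,0,0,0,-1]]

```text
time_s: 49.75
ee_pos: [0.4284, 0.0993, 0.0575]
eef_rot: [3.142, 0.001, 3.105]
force: [-0.2, -0.1, 5.1]
grip_width: 0.0153
grip_force: 20.0
```

play_rows:
  motion:
    - [[0,0,-0.05,0,0,0,-1],[0,0,-0.15,0,0,0,-1],[0,0,-0.3,0,0,0,-1],[0,0,-0.43,0,0,0,-1],[-0.1,-0.1,-0.43,0,0,0,-1],[-0.25,-0.2,-0.43,0,0,0,-1],[-0.419,-0.3,-0.43,0,0,0,-1],[-0.419,-0.3,-0.43,0,0,0,-1],[-0.419,-0.3,-0.43,0,0,0,-1],[-0.419,-0.3,-0.43,0,0,0,-1]]

```text
time_s: 50.75
ee_pos: [0.5294, 0.021, 0.1646]
eef_rot: [3.141, -0.001, 3.106]
force: [-0.2, 0.5, -0.4]
grip_width: 0.0155
grip_force: 20.0
```

play_rows:
  motion:
    - [[0,-0.15,0,0,0,0,-1],[0,-0.3,0,0,0,0,-1],[0,-0.45,0,0,0,0,-1],[0,-0.6,0,0,0,0,-1],[0,-0.75,0,0,0,0,-1],[0,-0.886,0,0,0,0,-1],[0,-0.886,0,0,0,0,-1],[0,-0.886,0,0,0,0,-1],[0,-0.886,0,0,0,0,-1],[0,-0.886,0,0,0,0,-1]]

```text
time_s: 51.75
ee_pos: [0.5222, -0.1996, 0.1649]
eef_rot: [-3.142, 0.0, 3.107]
force: [0.3, -0.3, -1.1]
grip_width: 0.016
grip_force: 20.0
```

```bash
python3 - <<'E'
from h import *
o=get_obs();print(o['ee_pos'],o['grip_width'])
c=shot('scene'); P=cloud(c)
m=(abs(P[...,0]-.522)<.04)&(abs(P[...,1]+.2)<.03)
for z in np.arange(.10,.165,.006):
    k=m&(abs(P[...,2]-z)<.003); q=P[k]
    if len(q)>2: print(round(z,3),len(q),q.mean(0).round(4),q.min(0).round(3),q.max(0).round(3))
a=c['frame'][...,::-1]; cv2.imwrite('pics/s7c.png',cv2.resize(a[120:240,110:260],None,fx=5,fy=5,interpolation=cv2.INTER_CUBIC))
E
```

```text
[ 0.52220558 -0.19958843  0.16494324] 0.015998872579080375
0.118 6 [ 0.5238 -0.199   0.1181] [ 0.519 -0.201  0.115] [ 0.527 -0.197  0.121]
0.124 7 [ 0.5229 -0.2002  0.1238] [ 0.521 -0.203  0.121] [ 0.525 -0.195  0.127]
0.13 3 [ 0.5253 -0.1983  0.1289] [ 0.522 -0.199  0.127] [ 0.527 -0.197  0.13 ]
0.136 10 [ 0.5275 -0.1986  0.1375] [ 0.514 -0.21   0.136] [ 0.534 -0.189  0.139]
0.142 22 [ 0.5278 -0.2009  0.141 ] [ 0.523 -0.211  0.139] [ 0.533 -0.189  0.145]
0.148 25 [ 0.5279 -0.2022  0.1486] [ 0.521 -0.218  0.146] [ 0.536 -0.187  0.151]
0.154 27 [ 0.5285 -0.201   0.1544] [ 0.52  -0.222  0.151] [ 0.535 -0.18   0.157]
0.16 35 [ 0.529  -0.2     0.1598] [ 0.518 -0.221  0.157] [ 0.535 -0.181  0.163]
```

View pics/s7c.png

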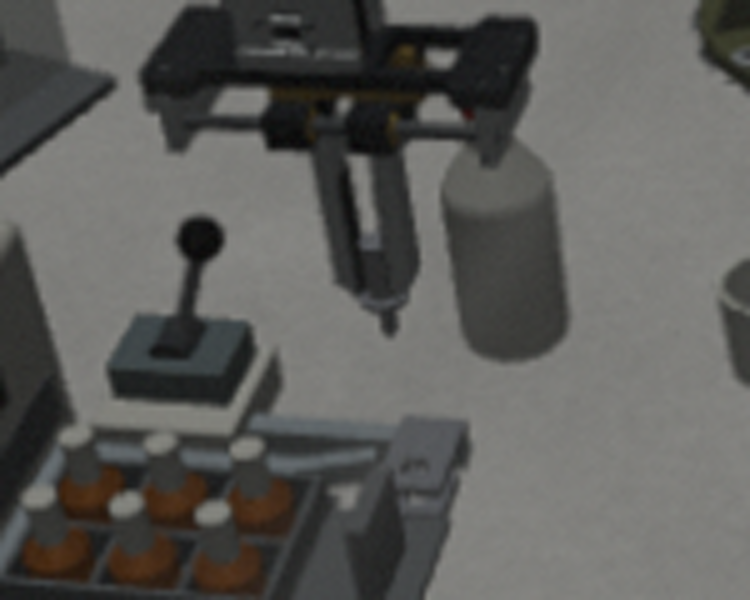

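The pin hangs upright over the bracket hole. I lower it slowly and watch the force.

play_rows:
  motion:
    - [[-0.001,-0.006,0.1,0,0,0,-1],[-0.001,-0.006,0.2,0,0,0,-1],[-0.001,-0.006,0.29,0,0,0,-1],[-0.001,-0.006,0.33,0,0,0,-1],[-0.001,-0.006,0.345,0,0,0,-1],[-0.001,-0.006,0.345,0,0,0,-1]]

```text
time_s: 52.4
ee_pos: [0.5225, -0.2022, 0.0788]
eef_rot: [-3.141, 0.0, 3.106]
force: [0.8, -0.0, -0.4]
grip_width: 0.0154
grip_force: 20.0
```

play_rows:
  motion:
    - [[0,0,0.012,0,0,0,-1],[0,0,0.024,0,0,0,-1],[0,0,0.036,0,0,0,-1],[0,0,0.036,0,0,0,-1]]

```text
time_s: 52.8
ee_pos: [0.5222, -0.2023, 0.0692]
eef_rot: [3.141, -0.0, 3.105]
force: [-0.6, -0.3, -0.7]
grip_width: 0.0156
grip_force: 20.0
```

play_rows:
  motion:
    - [[0,0.003,0.012,0,0,0,-1],[0,0.003,0.024,0,0,0,-1],[0,0.003,0.036,0,0,0,-1],[0,0.003,0.048,0,0,0,-1],[0,0.003,0.06,0,0,0,-1],[0,0.003,0.068,0,0,0,-1],[0,0.003,0.068,0,0,0,-1]]

```text
time_s: 53.5
ee_pos: [0.5222, -0.2015, 0.0521]
eef_rot: [3.141, -0.0, 3.105]
force: [0.6, -0.6, -0.2]
grip_width: 0.0155
grip_force: 20.0
```

play_rows:
  motion:
    - [[0,0,0.004,0,0,0,-1],[0,0,0.008,0,0,0,-1],[0,0,0.008,0,0,0,-1]]

```text
time_s: 53.8
ee_pos: [0.5225, -0.2017, 0.0515]
eef_rot: [-3.141, 0.001, 3.105]
force: [-5.2, 1.7, 10.1]
grip_width: 0.0155
grip_force: 20.0
```

play_rows:
  motion:
    - [[0,0,0,0,0,0,-0.6],[0,0,0,0,0,0,-0.3],[0,0,0,0,0,0,-0.2],[0,0,0,0,0,0,-0.2],[0,0,0,0,0,0,-0.2],[0,0,-0.15,0,0,0,-0.2],[0,0,-0.3,0,0,0,-0.2],[0,0,-0.4,0,0,0,-0.2],[0,0,-0.4,0,0,0,-0.2]]

```text
time_s: 54.7
ee_pos: [0.5236, -0.2022, 0.1541]
eef_rot: [-3.139, 0.005, 3.105]
force: [0.1, -0.7, -0.1]
grip_width: 0.038
grip_force: 0.0
```

play_rows:
  motion:
    - [[0,0.2,-0.1,0,0,0,-0.2],[0,0.4,-0.1,0,0,0,-0.4],[0,0.5,-0.1,0,0,0,-0.6],[0,0.5,-0.1,0,0,0,-1],[0,0.5,-0.1,0,0,0,-1],[0,0.5,-0.1,0,0,0,-1],[0,0.5,-0.1,0,0,0,-1]]

```text
time_s: 55.4
ee_pos: [0.5267, -0.0777, 0.1751]
eef_rot: [3.142, -0.001, 3.104]
force: [-0.6, 0.4, 0.1]
grip_width: 0.0006
grip_force: 0.0
```

```bash
python3 - <<'E'
from h import *
o=get_obs();print(o['ee_pos'],o['grip_width'])
for n in('top','scene'):
    c=shot(n); P=cloud(c)
    m=(abs(P[...,0]-.522)<.03)&(abs(P[...,1]+.2)<.03)
    for a,b in((.02,.033),(.033,.055),(.055,.075)):
        q=P[m&(P[...,2]>a)&(P[...,2]<b)]; print(n,a,len(q),q.mean(0).round(4) if len(q) else '',q[:,2].max().round(4) if len(q) else '')
    k=(abs(P[...,0]-.46)<.03)&(P[...,1]<-.25)&(P[...,1]>-.42)&(P[...,2]>.1)&(P[...,2]<.16); q=P[k]; print('ball',len(q),q.mean(0),q.min(0),q.max(0))
a=c['frame'][...,::-1]; cv2.imwrite('pics/s8c.png',cv2.resize(a[140:240,90:240],None,fx=5,fy=5,interpolation=cv2.INTER_CUBIC))
E
```

```text
[ 0.52673385 -0.07766776  0.17506809] 0.0005841544902145133
top 0.02 12 [ 0.5006 -0.2198  0.0248] 0.0312
top 0.033 0  
top 0.055 0  
ball 114 [ 0.46974057 -0.34946104  0.13548573] [ 0.44914785 -0.41903146  0.10146413] [ 0.48966595 -0.30643217  0.15721356]
scene 0.02 103 [ 0.5194 -0.1961  0.0243] 0.0325
scene 0.033 36 [ 0.5262 -0.2008  0.0438] 0.0549
scene 0.055 25 [ 0.5226 -0.2013  0.0576] 0.0614
ball 96 [ 0.46831022 -0.33060457  0.12668765] [ 0.45532778 -0.41630058  0.10002631] [ 0.48926283 -0.30671653  0.15217378]
```

View pics/s8c.png

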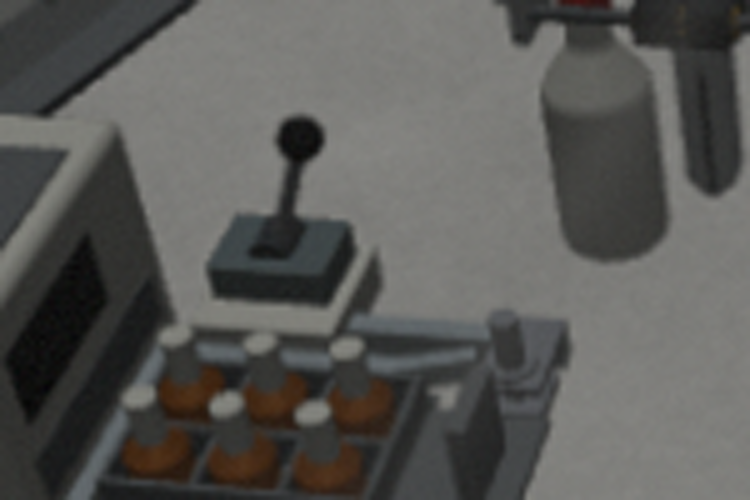

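The pin is seated, with its grip top at z≈0.060. Next is the lever, with fingers closed and coming from the mouth side.

play_rows:
  motion:
    - [[0.1,-0.15,0,0,0,0,-1],[0.2,-0.3,0,0,0,0,-1],[0.227,-0.45,0,0,0,0,-1],[0.227,-0.6,0,0,0,0,-1],[0.227,-0.74,0,0,0,0,-1],[0.227,-0.74,0,0,0,0,-1],[0.227,-0.74,0.1,0,0,0,-1],[0.227,-0.74,0.17,0,0,0,-1],[0.227,-0.74,0.17,0,0,0,-1],[0.227,-0.74,0.17,0,0,0,-1]]

```text
time_s: 56.5
ee_pos: [0.4635, -0.2594, 0.1334]
eef_rot: [3.142, 0.0, 3.105]
force: [-0.6, -0.1, 0.4]
grip_width: 0.0004
grip_force: 0.0
```

play_rows:
  motion:
    - [[0,-0.06,0,0,0,0,-1],[0,-0.12,0,0,0,0,-1],[0,-0.18,0,0,0,0,-1],[0,-0.24,0,0,0,0,-1],[0,-0.29,0,0,0,0,-1],[0,-0.33,0,0,0,0,-1],[0,-0.36,0,0,0,0,-1],[0,-0.36,0,0,0,0,-1]]

```text
time_s: 57.3
ee_pos: [0.4599, -0.3502, 0.1327]
eef_rot: [-3.142, -0.0, 3.104]
force: [0.1, 0.3, 0.3]
grip_width: 0.0006
grip_force: 0.0
```

play_rows:
  motion:
    - [[0,-0.015,0,0,0,0,-1],[0,-0.03,0,0,0,0,-1],[0,-0.04,0,0,0,0,-1],[0,-0.04,0,0,0,0,-1]]

```text
time_s: 57.7
ee_pos: [0.4598, -0.3596, 0.133]
eef_rot: [-3.141, 0.0, 3.105]
force: [-0.1, -0.2, -0.1]
grip_width: 0.0002
grip_force: 0.0
```

```bash
cat > lv.py <<'E'
from h import *
O=np.array([.584,-.3217]); X=np.array([-.037,-.9993]); Y=np.array([.9993,-.037])
for n in('top','scene'):
    c=shot(n); P=cloud(c); f=c['frame'].astype(int)
    k=(abs(P[...,0]-.46)<.035)&(P[...,1]<-.25)&(P[...,1]>-.47)&(P[...,2]>.095)&(P[...,2]<.15)&(f.max(-1)<32); q=P[k]
    if len(q): d=q[:,:2]-O; print(n,len(q),'dockx',np.percentile(d@X,[5,50,95]).round(4),'y',np.median(d@Y).round(4),q[:,2].min().round(3),q[:,2].max().round(3))
E
python3 lv.py
```

```text
scene 42 dockx [0.0454 0.0648 0.0733] y -0.1159 0.113 0.135
```

play_rows:
  motion:
    - [[0,-0.012,0,0,0,0,-1],[0,-0.024,0,0,0,0,-1],[0,-0.024,0,0,0,0,-1]]

```text
time_s: 58.1
ee_pos: [0.4599, -0.3616, 0.1328]
eef_rot: [3.133, -0.002, 3.106]
force: [-1.0, 30.7, 10.8]
grip_width: 0.0005
grip_force: 15.2
```

play_rows:
  motion:
    - [[0,-0.01,0,0,0,0,-1],[0,-0.016,0,0,0,0,-1],[0,-0.016,0,0,0,0,-1]]

```text
time_s: 58.4
ee_pos: [0.46, -0.3624, 0.1327]
eef_rot: [3.127, -0.004, 3.108]
force: [-2.7, 52.5, 20.2]
grip_width: 0.0003
grip_force: 27.0
```

The lever is at its stop, so I retreat clear of everything.

play_rows:
  motion:
    - [[0,0.06,0,0,0,0,-1],[0,0.2,0,0,0,0,-1],[0,0.3,-0.1,0,0,0,-1],[0,0.4,-0.25,0,0,0,-1],[0,0.55,-0.4,0,0,0,-1],[0,0.7,-0.4,0,0,0,-1],[0,0.85,-0.4,0,0,0,-1],[0,0.95,-0.4,0,0,0,-1],[0,0.95,-0.4,0,0,0,-1],[0,0.95,-0.4,0,0,0,-1]]

```text
time_s: 59.4
ee_pos: [0.4682, -0.1322, 0.2332]
eef_rot: [-3.141, 0.001, 3.106]
force: [0.3, -0.8, -0.0]
grip_width: 0.0007
grip_force: 0.0
```

```bash
python3 lv.py; python3 look.py|grep -E 'top.* 0\.[56][0-9]+ +-0\.'; python3 - <<'E'
from h import *
print(get_obs()['ee_pos'])
a=dict(np.load('last_scene.npz'))['frame'][...,::-1]; cv2.imwrite('pics/s9.png',cv2.resize(a[100:310,30:310],None,fx=2.8,fy=2.8,interpolation=cv2.INTER_CUBIC))
E
```

```text
top 60 dockx [0.0565 0.0633 0.0728] y -0.123 0.122 0.141
scene 48 dockx [0.0586 0.0659 0.0735] y -0.117 0.115 0.134
top [392. 191.] 38 [ 0.6081 -0.2737  0.0671] [128 122 112]
top [409. 191.] 38 [ 0.6058 -0.3229  0.0669] [135 129 120]
top [425. 192.] 34 [ 0.6032 -0.37    0.0663] [133 127 118]
top [425. 208.] 29 [ 0.5566 -0.3688  0.0665] [149 144 135]
[ 0.46801108 -0.13296104  0.23281135]
```

View pics/s9.png

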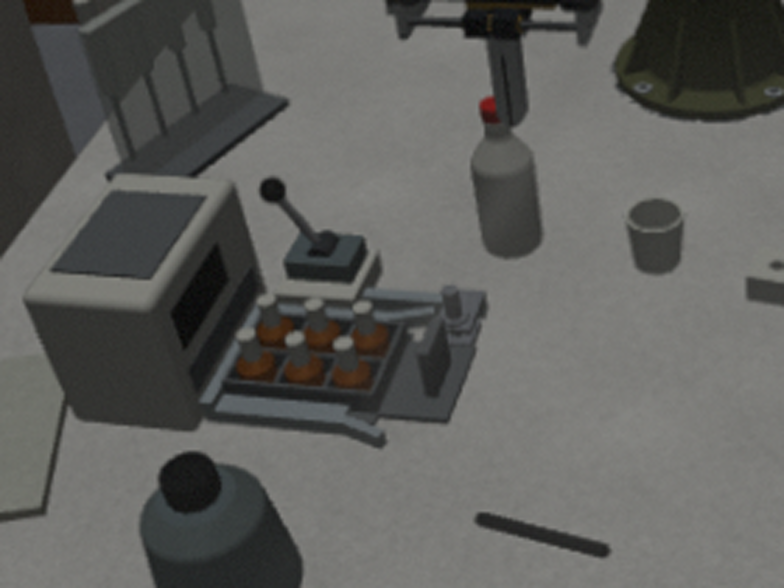

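The lever is over to the instrument side, the bottles, tray and pin are in place, and the arm is clear. I hand it in.

```bash
python3 -c "
from station import workorder
print(workorder.hand_in())"
```

```text
the job is handed in; nothing more can be done
None
```

The job is handed in, with no verdict returned: by camera and force readings, all six bottles stand upright in the tray, the tray is home, the pin is seated with its collar on the bracket, and the lever is at its on stop.

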